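# Slide the hatch of a pigeon carrier home under its gravity catch

### The arm

A 6-joint arm with a two-finger parallel gripper is mounted at the origin on the work surface. World frame = base frame: x ahead of the robot, y to its left, z up, the work surface at z = 0. Lengths are in m, angles in rad, forces in N, time in s.
With the tool pointing down it reaches from about 0.35 to 0.775 m from the base axis. Payload 7.3 kg.
Tool frame: the origin (TCP) lies midway between the tips of the shut fingers; the grasp point (between the pads) lies 19 mm behind it (robot.tcp_to_grasp is the distance from the TCP to the grasp point, in m); x points along the fingers, z is the direction in which the jaws open and shut, and the axes are right-handed (so a half turn about x gives the same grasp; the last joint's range is limited). The gripper opens to 92 mm and grips with 3 to 60 N. Pads are 19 mm wide; open, the fingers measure 130 mm over their backs; the gripper's body (75 mm by 190 mm) begins 47 mm behind the grasp point.
Start: joints at [-1.465, 0.342, 1.524, -0, 1.275, -0.146], TCP at [0.131, -0.508, 0.227] pointing down, gripper open.
Joint ranges: [-2.53, 2.53], [-0.77, 2.02], [0.04, 2.7], [-1, 4.14], [0.28, 2.66], [-3.11, 3.11]. Speed limits (rad/s): [2.57, 2.57, 3.14, 3.14, 3.14, 3.14].

### API

Orientations are given as [roll, pitch, yaw] about the fixed x, y, z axes, in that order (R = Rz(yaw) Ry(pitch) Rx(roll)).
In Python, from cell import robot gives the robot as it stands.
- The arm moves only by the tool move_arm, never from a script. Its argument "deltas" is a list of rows, each an object with "dp": the shift along the tool's x, y, z in m, a list of three; "turn": the turn, a rotation vector about the tool's x, y, z in degrees, a list of three. A call has 1 to 10 rows; each row is the pose to reach, as a shift and turn from the pose commanded when the call began, along the tool's axes at that moment; what a row does not reach only later rows make up. A row lasts 1/10 s, in which the tool goes at most 50 mm and 8.59 degrees, less where a joint would pass 70% of its speed; a pose out of reach is approached as far as the arm can. A call with a gripper value outside its range is refused whole. "hand" is the finger opening in m, from 0 to 0.0918, set as the call begins (left out, the last holds). The fingers move at their own pace and stop on an object; "squeeze" is the grip in N (left out, the last holds). Time passes only in rows, so rows that repeat a pose let the fingers close. It gives the time, the measured TCP pose, the force and the opening at its end, in the units of the state.
- robot.observe(): the state, without advancing time (a new reading comes with each control period).
- robot.read_camera(name): name is "scene" or "top" or "wrist"; returns (picture, depth): 384x512x3 uint8, red, green, blue; 384x512 float32, m along the optical axis (not along the pixel's ray), 0 where there is no reading.
- robot.camera_info(name): a dict with "fx", "fy", "cx", "cy" (pixels), "R" (3x3) and "t" (3): a world point X has camera coordinates R X + t. Camera axes: x right, y down, z forward; pixel columns grow to the right and rows downward; lengths in m; the calibration is good to about 2 mm. A picture is of the moment at which its call begins: read the wrist's pose just before it. camera_info takes no time and is no camera call; for the wrist camera it gives the pose at the moment of the call.
- robot.hand_in(): hands the job in, once; it reports no verdict.
The state is a dict: "time": time; "qpos": joint angles; "qvel": joint speeds; "joint_efforts": joint torques, N m; "tool_pos": TCP position; "tool_rot": TCP orientation; "contact_force": force on the tool from outside, world axes, zero at the start; "torque": the same for the moment, N m; "opening": finger opening in m.
Only numpy, scipy, OpenCV 4.12 (cv2) and the standard library are available. Lean on these libraries where they do the work, as an engineer would, in place of code of your own. Each camera call takes 0.05 s, during which the arm holds its last target.

### The job

Shut the pigeon carrier: lay the loose plywood hatch on the carrier's top and slide it, bevelled nose first, along the runners so that its own nose lifts the hanging steel catch, and push it gently home until the catch drops behind its tail edge. Then prove that it holds with a short steady pull back against the catch, about one kilo (10 N), and let go. Never touch the catch with the robot, never push or pull the hatch in its runners with more than two kilos (20 N), and leave the other things on the table alone.

Things in the scene. Friction and masses are not known exactly. Their poses are not given: they have to be found in the camera images.
- hatch_grip (a point): Middle of the loose hatch's wooden bow handle: a bar 90 mm long (along y), 16 mm thick (x), 24 mm high, standing across the middle of the hatch board. This point is 44 mm above the board's underside, 32 mm above its top, 85 mm behind the nose and 85 mm ahead of the tail. +x points to the nose, z up. The hatch starts flat on the table; 0.2 to 0.35 kg.
- hatch_tail (a point): Middle of the hatch's square tail edge, on its underside; axes as hatch_grip. The hatch is a plain plywood board 170 mm long (x), 150 wide (y), 12 thick; the top of its nose (+x end) is bevelled over the last 12 mm.
- carrier: The fixed pigeon carrier, a plywood box 400 (x) x 220 (y) x 200 mm high with wire bars on one side; origin under its centre. +x is the closing direction: the hatch comes from the -x end, flat on the top. The top has a port 120 x 110 mm (centre x +85) to cover. Runners 154 mm apart inside, x -70 to +186, with lead-ins flaring to 166 mm at x -110; lips 14.5 mm up over the edges from x +14 on.
- seat (a point): Point on the carrier's flat top, 200 mm above its origin, same axes; the hatch's tail lies near it when home. All x below are from here. The wooden frame on top (two runners, 20 mm high stop batten, catch, as one unit) is hand-fitted: it sits at the stated places or up to 12 mm nearer or farther along x, differently each time. Tail at x 0 = nose on the stop (170 mm ahead), +-12.
- catch_arm (a joint): Swing of the gravity catch, rad: 0 hanging down, 0.2 riding on the hatch. A steel arm 20 mm wide, y 48 to 68, sloping from a pin 27 mm over the top at x -57 (post on the +y runner, 38 mm high) to its tip at x -7. A nose pushed under it lifts it with a few N. It drops, by its weight of 0.12 kg, only in the last 2 mm before the stop; the hatch then has 4.5 mm of play.
- terminal: Grey timing terminal with keys, 105 x 170 x 55 mm, loose; origin under its centre. To be left alone.
- grit_bowl: White ceramic bowl, 110 mm wide, 42 mm high, loose; origin under its centre. To be left alone.
- drinker: White plastic bird drinker, 128 mm wide, 160 mm high, loose; origin under its centre. To be left alone.
Not all that is in view belongs to the job. Leave any purple or red look-alike of the part that bears hatch_grip alone.

How it is judged:
On the way, in this order (a step that is already met when the one before it is completed fails the run):
1. the hatch, in the runners, carries the catch lifted on it (value of joint catch_arm above 0.12 rad and contact force between hatch and catch_arm above 0.1 N and x of hatch_tail in the frame of seat below -0.03 m), for 0.2 s.
2. the hatch is home and the catch has dropped behind its tail (value of joint catch_arm below 0.04 rad and x of hatch_tail in the frame of seat above -0.018 m), for 0.1 s.
3. the hatch is pulled back on the dropped catch, which takes over 4 N of the pull (value of joint catch_arm below 0.04 rad and contact force between hatch and catch_arm above 4 N), for 0.1 s.
At the end, for the whole second after the job is handed in: The hatch lies flat and nose first in the runners between the stop and the dropped catch: its tail within 20 mm of seat and at most 18 mm short of it (allowing for where the frame may sit), square within 0.05 rad; the catch hangs behind the tail (below 0.04 rad); the hatch rests (all of step 2 and distance between hatch_tail and seat below 0.02 m and angle between the x axis of hatch_tail and the x axis of seat, either way round below 0.05 rad and linear speed of hatch below 0.01 m/s); the robot touches nothing.
It fails at once if the robot touches the catch (contact force between any of the arm, the fingers and catch_arm above 0.5 N).
It fails at once if the hatch is forced against the runners, the stop or the catch with over 22 N (contact force between hatch and hatch_frame above 22 N).
It fails at once if the timing terminal is moved by more than 20 mm (distance of terminal from where it was at the start of the episode above 0.02 m).
It fails at once if the grit bowl is moved by more than 20 mm (distance of grit_bowl from where it was at the start of the episode above 0.02 m).
It fails at once if the drinker is moved by more than 20 mm (distance of drinker from where it was at the start of the episode above 0.02 m).
It also fails if it takes over 61 s, if anything falls off the work surface, if the arm or the gripper's body presses on something with over 40 N, if the wrist force passes 120 N, or if a joint passes its speed limit or range.

## Working session

There is one attempt and no reset: what is moved stays moved. The work goes in short steps, Python scripts to look and compute and a tool call to move; the robot and the scene stay as the last step left them, time stands still between calls to the robot, and variables do not carry over. Pictures are saved under pics/ and viewed, and the job is handed in when it is done.

Besides the shell and the picture viewer there is one more tool, called after "Request:" as name([rows], argument=value, ...), one row to a line, values as JSON. move_arm: Moves the arm, as the interface text tells. Its arguments: {"type":"object","properties":{"deltas":{"type":"array"},"hand":{"type":"number"},"squeeze":{"type":"number"}},"required":["deltas"]}

```bash
mkdir -p pics; ls; python3 - <<'E'
from cell import robot
import cv2,numpy as np
print(robot.observe())
for n in("scene","top","wrist"):
    i=robot.camera_info(n); p,d=robot.read_camera(n)
    np.savez(f"{n}0.npz",p=p,d=d,**i)
    print(n,i,d.min(),d.max())
    cv2.imwrite(f"pics/{n}0.png",p[:,:,::-1])
E
```

```text
pics
{'time': 0.0, 'qpos': array([-1.46500179e+00,  3.42743544e-01,  1.52503195e+00, -3.76608362e-05,
        1.27540628e+00, -1.46031798e-01]), 'qvel': array([ 0.00065545,  0.00035365, -0.00256111,  0.00128762, -0.00096205,
        0.00016606]), 'joint_efforts': array([-1.29796455e-03, -4.31247103e+01, -2.44223410e+01,  7.15252245e-02,
        5.58954547e-02, -1.22830161e-04]), 'tool_pos': array([ 0.13076538, -0.50802175,  0.22602895]), 'tool_rot': array([3.01821879, 1.5692068 , 1.69925979]), 'contact_force': array([-0.57611052,  0.22264524,  0.58583851]), 'torque': array([-0.02040756,  0.01803615, -0.00141947]), 'opening': 0.09207049919190084}
scene {'fx': 443.54521643201065, 'fy': 443.54521643201065, 'cx': 259.43815800888694, 'cy': 186.6509640392495, 'R': array([[-0.40250163,  0.91541761,  0.00174436],
       [ 0.62481212,  0.27611643, -0.73032153],
       [-0.66903083, -0.29286571, -0.68310133]]), 't': array([ 0.2559856 , -0.23076665,  2.4278967 ])} 0.0 3.9999871
top {'fx': 359.0540580309605, 'fy': 359.0540580309605, 'cx': 255.04493878879856, 'cy': 188.1147809642495, 'R': array([[ 0.02179001, -0.99970407, -0.01081516],
       [-0.99389414, -0.02049046, -0.10841849],
       [ 0.1081648 ,  0.01311156, -0.99404651]]), 't': array([-0.0564757 ,  0.582022  ,  1.67328354])} 0.0 2.6937213
wrist {'fx': 341.677339754106, 'fy': 341.677339754106, 'cx': 254.14760745160348, 'cy': 193.57919369876467, 'R': array([[ 0.24903251, -0.96849168, -0.00258216],
       [-0.93026456, -0.239943  ,  0.27755216],
       [-0.26942653, -0.06671742, -0.9607071 ]]), 't': array([-0.52420245, -0.0346978 ,  0.39150082])} 0.0 0.74117833
```

View pics/scene0.png

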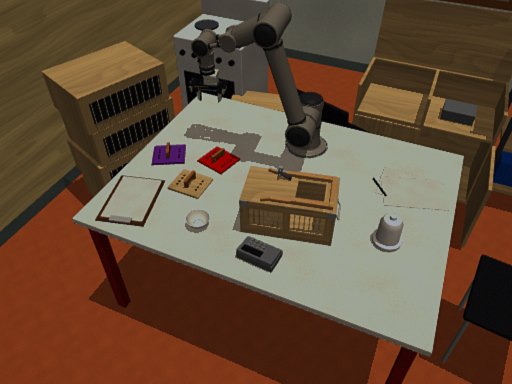

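View pics/top0.png

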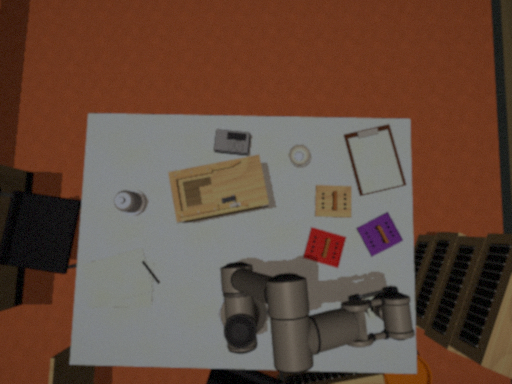

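View pics/wrist0.png

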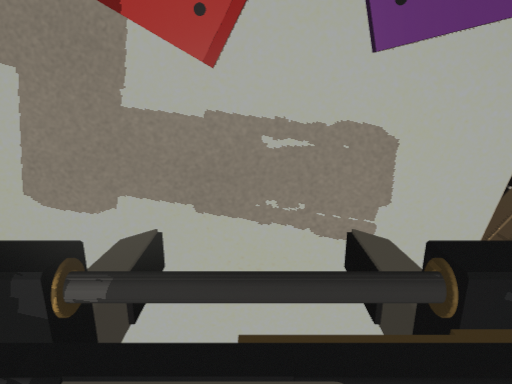

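```bash
python3 - <<'E'
import cv2,numpy as np
t=np.load("top0.npz")["p"][:,:,::-1]; s=np.load("scene0.npz")["p"][:,:,::-1]
a=cv2.resize(t[140:240,160:290],None,fx=6,fy=6,interpolation=cv2.INTER_CUBIC)
cv2.imwrite("pics/a.png",a[:600,:780])
cv2.imwrite("pics/b.png",cv2.resize(t[175:225,305:365],None,fx=12,fy=12,interpolation=cv2.INTER_CUBIC))
cv2.imwrite("pics/c.png",cv2.resize(s[155:250,150:350],None,fx=4,fy=4,interpolation=cv2.INTER_CUBIC))
E
```

```text
(no output)
```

View pics/a.png

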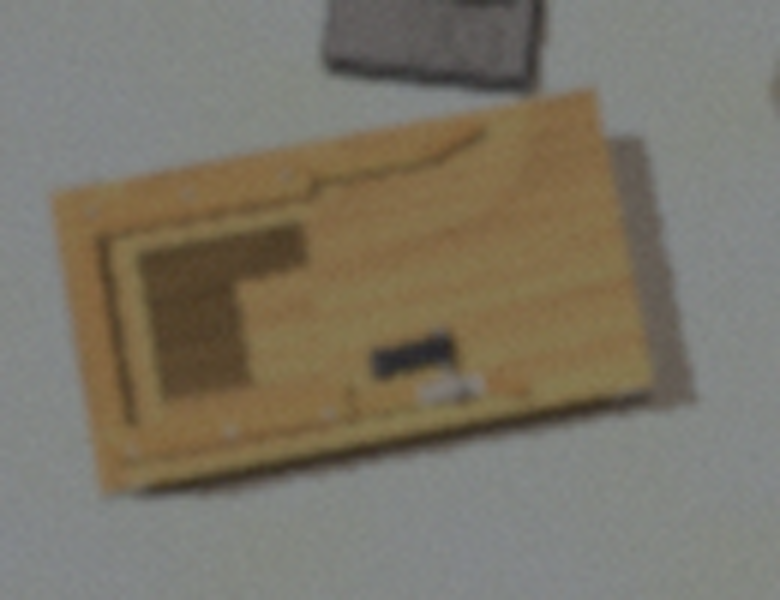

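View pics/b.png

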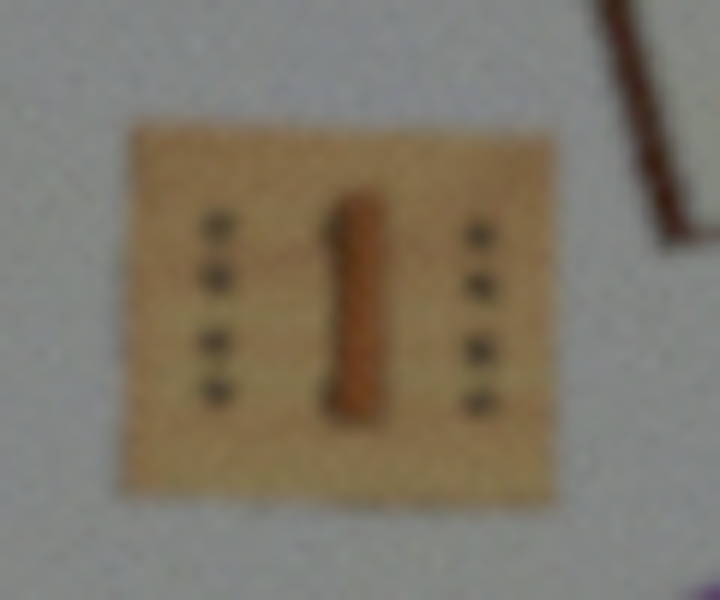

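View pics/c.png

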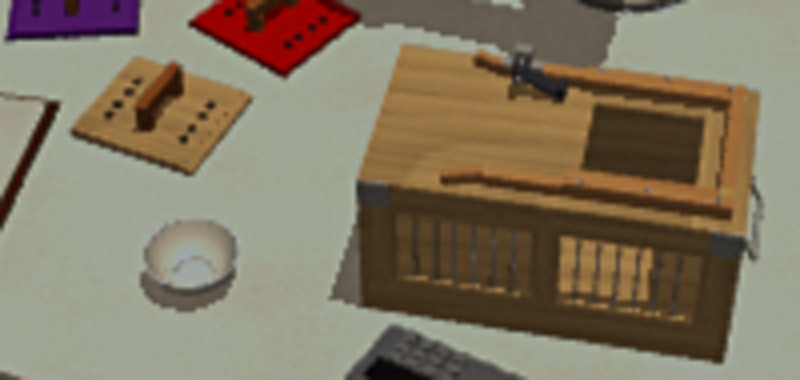

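```bash
cat > h.py <<'E'
import numpy as np,cv2
def ray(I,uv,z):
    uv=np.atleast_2d(uv).astype(float)
    d=np.c_[(uv[:,0]-I["cx"])/I["fx"],(uv[:,1]-I["cy"])/I["fy"],np.ones(len(uv))]
    R=np.array(I["R"]);t=np.array(I["t"]); c=-R.T@t; w=d@R
    return c+w*((z-c[2])/w[:,2])[:,None]
def cloud(I,d):
    v,u=np.mgrid[:d.shape[0],:d.shape[1]]
    P=np.stack([(u-I["cx"])/I["fx"]*d,(v-I["cy"])/I["fy"]*d,d],-1)-np.array(I["t"])
    return P@np.array(I["R"])
E
python3 - <<'E'
from h import *
I=np.load("top0.npz"); P=cloud(I,I["d"]); ok=I["d"]>0
# hatch
hsv=cv2.cvtColor(I["p"],cv2.COLOR_RGB2HSV)
print(hsv[205,320],hsv[185,320])
m=((hsv[...,1]>70)&(hsv[...,0]>5)&(hsv[...,0]<28)).astype(np.uint8)
mm=np.zeros_like(m);mm[178:222,308:358]=m[178:222,308:358]
c=max(cv2.findContours(mm,0,2)[0],key=cv2.contourArea)
r=ray(I,c[:,0],0.012)[:,:2]
print("hatch",cv2.minAreaRect((r*1000).astype(np.float32)))
# carrier by depth height
for lo,hi in((.19,.21),(.212,.23)):
  m=((P[...,2]>lo)&(P[...,2]<hi)&ok).astype(np.uint8); m[:, :150]=0;m[:,300:]=0;m[230:]=0
  print(m.sum()); q=P[m>0][:,:2]
  print(cv2.minAreaRect((q*1000).astype(np.float32)), np.median(P[m>0][:,2]))
m=((hsv[...,1]>70)&(hsv[...,0]>5)&(hsv[...,0]<28)&(P[...,2]>.185)).astype(np.uint8);m[:, :150]=0;m[:,300:]=0;m[230:]=0
c=max(cv2.findContours(m,0,2)[0],key=cv2.contourArea)
print("carrier",cv2.minAreaRect((ray(I,c[:,0],.2)[:,:2]*1000).astype(np.float32)))
E
```

```text
[ 20 105 129] [ 15  66 128]
hatch ((532.4811401367188, -415.9383544921875), (166.21153259277344, 146.0688934326172), 88.76675415039062)
3211
((561.9209594726562, 111.67151641845703), (224.4653778076172, 400.8872985839844), 12.196986198425293) 0.1982443147739997
743
((551.8639526367188, 147.20407104492188), (199.43040466308594, 297.3580322265625), 12.904008865356445) 0.21740867931024976
carrier ((561.1658325195312, 110.94172668457031), (221.31443786621094, 399.38885498046875), 12.253011703491211)
```

```bash
cat >> h.py <<'E'
from scipy.spatial.transform import Rotation as Ro
from cell import robot
def rot(rpy): return Ro.from_euler("xyz",rpy).as_matrix()
def plan(pos,zdir_deg):
    """deltas in tool axes to TCP at pos, x down, tool z axis at zdir_deg in world"""
    s=robot.observe(); R=rot(s["tool_rot"]); a=np.radians(zdir_deg)
    x=np.array([0,0,-1.]); z=np.array([np.cos(a),np.sin(a),0]); y=np.cross(z,x)
    T=np.c_[x,y,z]
    print("dp",np.round(R.T@(np.array(pos)-s["tool_pos"]),4),"turn",np.round(Ro.from_matrix(R.T@T).as_rotvec(degrees=True),2))
def st():
    s=robot.observe();R=rot(s["tool_rot"])
    print("t",round(s["time"],2),"p",s["tool_pos"].round(4),"zaz",np.degrees(np.arctan2(R[1,2],R[0,2])).round(2),"x",R[:,0].round(4),"F",s["contact_force"].round(2),"op",round(s["opening"],4),"q6",s["qpos"].round(2)[[0,5]])
E
python3 - <<'E'
from h import *
st(); s=robot.observe(); R=rot(s["tool_rot"]); print(R.round(3))
I=np.load("wrist0.npz"); c=-I["R"].T@I["t"]; print("cam in tool",R.T@(c-s["tool_pos"]), (R.T@I["R"].T).round(3))
for a in(88.77,-91.23): plan([.5325,-.416,.25],a)
E
```

```text
t 0.15 p [ 0.1308 -0.5081  0.2262] zaz -75.57 x [-1.0e-04  1.1e-03 -1.0e+00] F [-0.    0.46  0.39] op 0.0918 q6 [-1.47 -0.15]
[[-0.     0.968  0.249]
 [ 0.001  0.249 -0.968]
 [-1.     0.    -0.001]]
cam in tool [-0.15813496  0.07522884  0.00032541] [[ 0.002 -0.278  0.961]
 [-0.    -0.961 -0.278]
 [ 1.     0.    -0.001]]
dp [-0.0237  0.412   0.0108] turn [-1.6434e+02  0.0000e+00 -9.0000e-02]
dp [-0.0237  0.412   0.0108] turn [15.66 -0.06 -0.  ]
```

```bash
python3 - <<'E'
from h import *
plan([.46,-.416,.226],-91.23)
E
```

```text
dp [ 3.000e-04  3.418e-01 -7.200e-03] turn [15.66 -0.06 -0.  ]
```

Request:
move_arm([
  {"dp": [0, 0.045, 0], "turn": [2, 0, 0]},
  {"dp": [0, 0.09, 0], "turn": [5, 0, 0]},
  {"dp": [0, 0.135, 0], "turn": [8, 0, 0]},
  {"dp": [0, 0.18, 0], "turn": [11, 0, 0]},
  {"dp": [0, 0.225, 0], "turn": [13, 0, 0]},
  {"dp": [0, 0.27, 0], "turn": [15.7, 0, 0]},
  {"dp": [0, 0.31, -0.004], "turn": [15.7, 0, 0]},
  {"dp": [0, 0.342, -0.007], "turn": [15.7, 0, 0]},
  {"dp": [0, 0.342, -0.007], "turn": [15.7, 0, 0]},
])

```text
time: 1.05
tool_pos: [0.4636, -0.4142, 0.2258]
tool_rot: [2.786, 1.569, 1.197]
contact_force: [-0.3, 0.0, -0.1]
opening: 0.092
```

```bash
python3 - <<'E'
from h import *
st()
I=robot.camera_info("wrist");p,d=robot.read_camera("wrist");np.savez("wrist1.npz",p=p,d=d,**I)
cv2.imwrite("pics/w1.png",p[:,:,::-1]); st()
E
```

```text
t 1.05 p [ 0.4636 -0.4142  0.2258] zaz -91.01 x [ 5.0e-04  1.2e-03 -1.0e+00] F [-0.34  0.04 -0.1 ] op 0.092 q6 [-0.85  0.74]
t 1.1 p [ 0.4617 -0.4152  0.2258] zaz -91.09 x [-8.e-04  9.e-04 -1.e+00] F [-0.54 -0.   -0.11] op 0.0924 q6 [-0.86  0.73]
```

View pics/w1.png

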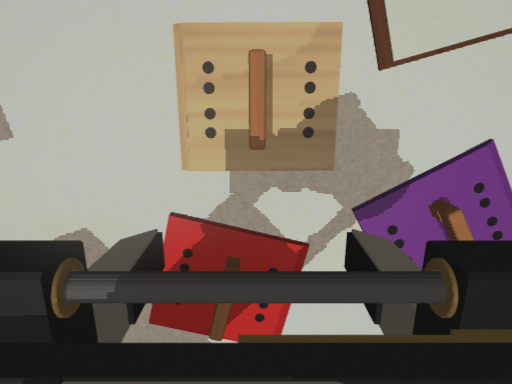

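```bash
python3 - <<'E'
from h import *
I=np.load("wrist1.npz");p=I["p"]
cv2.imwrite("pics/w1b.png",cv2.resize(p[10:185,165:350],None,fx=3.3,fy=3.3,interpolation=cv2.INTER_CUBIC)[:,:,::-1])
d=I["d"];P=cloud(I,d)
for v in(50,80,110,150):
  print(v,[(u,round(P[v,u,1]*1000),round(P[v,u,2]*1000,1)) for u in list(range(174,200,2))+list(range(322,346,2))])
E
```

```text
50 [(174, -332, np.float64(-0.8)), (176, -336, np.float64(8.2)), (178, -338, np.float64(7.6)), (180, -340, np.float64(9.4)), (182, -343, np.float64(11.7)), (184, -345, np.float64(14.3)), (186, -347, np.float64(13.0)), (188, -349, np.float64(11.7)), (190, -351, np.float64(12.7)), (192, -353, np.float64(14.1)), (194, -355, np.float64(12.0)), (196, -357, np.float64(13.1)), (198, -359, np.float64(12.3)), (322, -484, np.float64(12.3)), (324, -486, np.float64(12.0)), (326, -488, np.float64(13.4)), (328, -491, np.float64(11.9)), (330, -492, np.float64(12.5)), (332, -495, np.float64(11.4)), (334, -496, np.float64(12.6)), (336, -499, np.float64(9.9)), (338, -501, np.float64(11.8)), (340, -503, np.float64(11.6)), (342, -507, np.float64(1.8)), (344, -510, np.float64(-0.5))]
80 [(174, -330, np.float64(-0.4)), (176, -332, np.float64(0.4)), (178, -336, np.float64(7.6)), (180, -338, np.float64(10.4)), (182, -340, np.float64(9.0)), (184, -343, np.float64(12.5)), (186, -345, np.float64(11.7)), (188, -347, np.float64(12.9)), (190, -349, np.float64(11.6)), (192, -351, np.float64(13.0)), (194, -353, np.
[... 1290 characters left out ...]
8, -328, np.float64(1.1)), (180, -330, np.float64(0.1)), (182, -334, np.float64(5.9)), (184, -337, np.float64(8.1)), (186, -339, np.float64(8.3)), (188, -341, np.float64(10.4)), (190, -344, np.float64(11.8)), (192, -346, np.float64(12.1)), (194, -349, np.float64(13.2)), (196, -351, np.float64(13.1)), (198, -353, np.float64(12.2)), (322, -488, np.float64(12.2)), (324, -490, np.float64(12.8)), (326, -492, np.float64(13.2)), (328, -495, np.float64(11.6)), (330, -497, np.float64(10.9)), (332, -499, np.float64(11.9)), (334, -501, np.float64(11.9)), (336, -506, np.float64(-0.7)), (338, -508, np.float64(2.0)), (340, -511, np.float64(0.9)), (342, -513, np.float64(0.3)), (344, -515, np.float64(1.4))]
```

View pics/w1b.png

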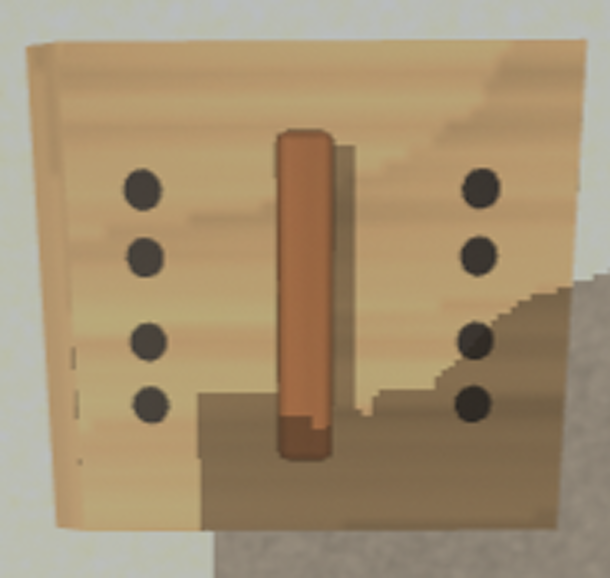

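```bash
python3 - <<'E'
from h import *
I=np.load("wrist1.npz");hsv=cv2.cvtColor(I["p"],cv2.COLOR_RGB2HSV)
print(hsv[80,257],hsv[80,230],hsv[140,257])
m=((hsv[...,0]<14)&(hsv[...,1]>110)).astype(np.uint8);k=np.zeros_like(m);k[40:160,240:275]=m[40:160,240:275]
c=max(cv2.findContours(k,0,2)[0],key=cv2.contourArea);print(cv2.boundingRect(c))
print(cv2.minAreaRect((ray(I,c[:,0],.056)[:,:2]*1000).astype(np.float32)))
b=((hsv[...,1]>60)&(hsv[...,0]>5)&(hsv[...,0]<28)).astype(np.uint8);k=np.zeros_like(b);k[15:175,170:350]=b[15:175,170:350]
c=max(cv2.findContours(k,0,2)[0],key=cv2.contourArea);print(cv2.boundingRect(c))
print(cv2.minAreaRect((ray(I,c[:,0],.012)[:,:2]*1000).astype(np.float32)))
# tail edge & side edges from black dots
v=((hsv[...,2]<80)).astype(np.uint8);n,l,s,ce=cv2.connectedComponentsWithStats(v[40:150,195:325])
D=np.array([ce[i]+[195,40] for i in range(1,n) if 60<s[i,4]<250]);Q=ray(I,D,.012);print(D.round(1),Q.round(4),Q.mean(0))
plan([.5325,-.416,.10],-91.2)
E
```

```text
[ 13 144 154] [ 17 103 178] [ 13 135 106]
(249, 50, 17, 99)
((533.468017578125, -417.7831115722656), (15.016819953918457, 87.55855560302734), 88.99849700927734)
(173, 22, 170, 149)
((533.3597412109375, -418.65740966796875), (169.31507873535156, 149.56686401367188), 89.00713348388672)
[[207.6  67.1]
 [310.2  66.8]
 [208.4  87.7]
 [309.5  87.1]
 [209.4 113.2]
 [308.6 113. ]
 [307.8 132. ]
 [210.1 132.4]] [[ 0.5671 -0.3679  0.012 ]
 [ 0.5654 -0.473   0.012 ]
 [ 0.5469 -0.3676  0.012 ]
 [ 0.5456 -0.4728  0.012 ]
 [ 0.521  -0.3672  0.012 ]
 [ 0.5193 -0.4726  0.012 ]
 [ 0.4994 -0.4722  0.012 ]
 [ 0.5009 -0.3669  0.012 ]] [ 0.5332003  -0.42002972  0.012     ]
dp [ 0.1258  0.0709 -0.0004] turn [ 0.11 -0.05  0.05]
```

```bash
python3 - <<'E'
from h import *
plan([.5335,-.418,.025],-91.0)
E
```

```text
dp [0.2008 0.072  0.0016] turn [-0.09 -0.05  0.05]
```

Request:
move_arm([
  {"dp": [0.03, 0.03, 0.001]},
  {"dp": [0.065, 0.06, 0.002]},
  {"dp": [0.105, 0.072, 0.002]},
  {"dp": [0.145, 0.072, 0.002]},
  {"dp": [0.175, 0.072, 0.002]},
  {"dp": [0.19, 0.072, 0.002]},
  {"dp": [0.19, 0.072, 0.002]},
  {"dp": [0.19, 0.072, 0.002]},
])

```text
invalid input
```

```bash
python3 - <<'E'
from h import *
st();plan([.5335,-.418,.025],-91.0)
E
```

```text
t 1.1 p [ 0.4617 -0.4152  0.2258] zaz -91.09 x [-8.e-04  9.e-04 -1.e+00] F [-0.54 -0.   -0.11] op 0.0924 q6 [-0.86  0.73]
dp [0.2008 0.072  0.0016] turn [-0.09 -0.05  0.05]
```

Rows need a turn each.

Request:
move_arm([
  {"dp": [0.03, 0.03, 0.001], "turn": [0, 0, 0]},
  {"dp": [0.065, 0.06, 0.002], "turn": [0, 0, 0]},
  {"dp": [0.105, 0.072, 0.002], "turn": [0, 0, 0]},
  {"dp": [0.145, 0.072, 0.002], "turn": [0, 0, 0]},
  {"dp": [0.175, 0.072, 0.002], "turn": [0, 0, 0]},
  {"dp": [0.19, 0.072, 0.002], "turn": [0, 0, 0]},
  {"dp": [0.19, 0.072, 0.002], "turn": [0, 0, 0]},
  {"dp": [0.19, 0.072, 0.002], "turn": [0, 0, 0]},
])

```text
time: 1.9
tool_pos: [0.5323, -0.4212, 0.0382]
tool_rot: [0.735, 1.569, -0.859]
contact_force: [0.3, -0.4, 1.5]
opening: 0.0916
```

```bash
python3 - <<'E'
from h import *
st();plan([.5335,-.418,.025],-91.0)
E
```

```text
t 1.9 p [ 0.5323 -0.4212  0.0382] zaz -91.32 x [ 0.0014 -0.0016 -1.    ] F [ 0.28 -0.36  1.52] op 0.0916 q6 [-0.78  0.81]
dp [ 0.0132  0.0011 -0.0032] turn [-0.32  0.09 -0.08]
```

Request:
move_arm([
  {"dp": [0.008, 0.001, -0.002], "turn": [0, 0, 0]},
  {"dp": [0.013, 0.001, -0.002], "turn": [0, 0, 0]},
  {"dp": [0.013, 0.001, -0.002], "turn": [0, 0, 0]},
  {"dp": [0.013, 0.001, -0.002], "turn": [0, 0, 0]},
])

```text
time: 2.3
tool_pos: [0.5334, -0.4181, 0.024]
tool_rot: [0.648, 1.57, -0.944]
contact_force: [-0.2, -0.2, 0.8]
opening: 0.0921
```

```bash
python3 - <<'E'
from h import *
st();plan([.5335,-.418,.025],-91.0)
E
```

```text
t 2.3 p [ 0.5334 -0.4181  0.024 ] zaz -91.26 x [ 2.e-04 -3.e-04 -1.e+00] F [-0.25 -0.2   0.79] op 0.0921 q6 [-0.78  0.82]
dp [-0.001   0.0001 -0.0001] turn [-0.26  0.02 -0.01]
```

Close on the bar.

Request:
move_arm([
  {"dp": [0, 0, 0], "turn": [0, 0, 0]},
  {"dp": [0, 0, 0], "turn": [0, 0, 0]},
  {"dp": [0, 0, 0], "turn": [0, 0, 0]},
  {"dp": [0, 0, 0], "turn": [0, 0, 0]},
  {"dp": [0, 0, 0], "turn": [0, 0, 0]},
  {"dp": [0, 0, 0], "turn": [0, 0, 0]},
  {"dp": [0, 0, 0], "turn": [0, 0, 0]},
  {"dp": [0, 0, 0], "turn": [0, 0, 0]},
], hand=0, squeeze=25)

```text
time: 3.1
tool_pos: [0.5333, -0.4181, 0.0237]
tool_rot: [-0.18, 1.571, -1.773]
contact_force: [-0.5, -1.1, -0.4]
opening: 0.0322
```

```bash
python3 - <<'E'
from h import *
st()
E
```

```text
t 3.1 p [ 0.5333 -0.4181  0.0237] zaz -91.27 x [-0.e+00 -1.e-04 -1.e+00] F [-0.52 -1.09 -0.36] op 0.0322 q6 [-0.78  0.82]
```

Request:
move_arm([
  {"dp": [0, 0, 0], "turn": [0, 0, 0]},
  {"dp": [0, 0, 0], "turn": [0, 0, 0]},
  {"dp": [0, 0, 0], "turn": [0, 0, 0]},
  {"dp": [0, 0, 0], "turn": [0, 0, 0]},
])

```text
time: 3.5
tool_pos: [0.5333, -0.4181, 0.0237]
tool_rot: [0.333, 1.571, -1.26]
contact_force: [0.1, 0.4, -0.1]
opening: 0.0157
```

Request:
move_arm([
  {"dp": [-0.01, 0, 0], "turn": [0, 0, 0]},
  {"dp": [-0.03, 0, 0], "turn": [0, 0, 0]},
  {"dp": [-0.06, 0, 0], "turn": [0, 0, 0]},
  {"dp": [-0.1, 0, 0], "turn": [0, 0, 0]},
  {"dp": [-0.14, 0, 0], "turn": [0, 0, 0]},
  {"dp": [-0.18, 0, 0], "turn": [0, 0, 0]},
  {"dp": [-0.22, 0, 0], "turn": [0, 0, 0]},
  {"dp": [-0.25, 0, 0], "turn": [0, 0, 0]},
  {"dp": [-0.26, 0, 0], "turn": [0, 0, 0]},
  {"dp": [-0.26, 0, 0], "turn": [0, 0, 0]},
])

```text
time: 4.5
tool_pos: [0.5335, -0.4183, 0.2851]
tool_rot: [0.789, 1.568, -0.804]
contact_force: [-0.0, -0.7, -2.4]
opening: 0.0156
```

```bash
python3 - <<'E'
from h import *
st()
for n in("wrist","scene","top"):
    I=robot.camera_info(n);p,d=robot.read_camera(n);np.savez(n+"2.npz",p=p,d=d,**I)
    cv2.imwrite(f"pics/{n}2.png",p[:,:,::-1])
p=np.load("top2.npz")["p"]
cv2.imwrite("pics/top2b.png",cv2.resize(p[140:240,160:290],None,fx=6,fy=6,interpolation=cv2.INTER_CUBIC)[:,:,::-1])
E
```

```text
t 4.5 p [ 0.5335 -0.4183  0.2851] zaz -91.27 x [ 0.0019 -0.002  -1.    ] F [-0.02 -0.71 -2.42] op 0.0156 q6 [-0.78  0.82]
```

View pics/wrist2.png

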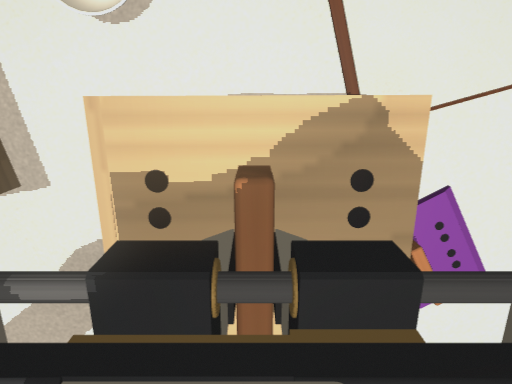

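View pics/scene2.png

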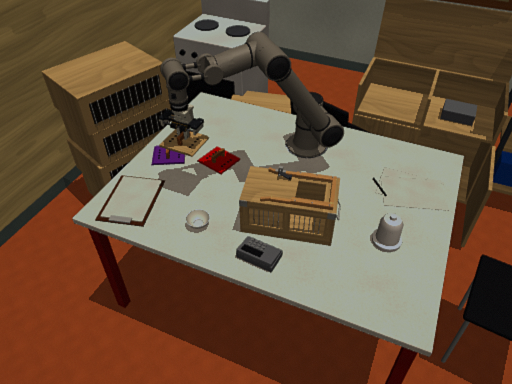

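```bash
python3 - <<'E'
from h import *
for n in("top2","scene2"):
    I=np.load(n+".npz");P=cloud(I,I["d"]);ok=(I["d"]>0)&(P[...,0]>.4)&(P[...,0]<.75)&(P[...,1]>-.15)&(P[...,1]<.4)
    m=ok&(P[...,2]>.185);q=P[m][:,:2]*1000
    # trimmed
    c=q.astype(np.float32);print(n,len(q),cv2.minAreaRect(c))
    t=ok&(P[...,2]>.19)&(P[...,2]<.205);print(np.median(P[t][:,2]))
plan([.6016,-.0745,.285],-77.75)
E
```

```text
top2 4118 ((518.6854248046875, 102.31285858154297), (313.0628662109375, 400.9987487792969), 12.140213012695312)
0.19798127799970017
scene2 3447 ((524.4751586914062, 104.08943939208984), (321.1239013671875, 401.884033203125), 11.61279582977295)
0.20046422922675586
dp [-0.0031  0.0613 -0.3445] turn [-13.53  -0.19   0.17]
```

Request:
move_arm([
  {"dp": [0, 0.01, -0.025], "turn": [-1, 0, 0]},
  {"dp": [0, 0.02, -0.07], "turn": [-3, 0, 0]},
  {"dp": [0, 0.03, -0.115], "turn": [-5, 0, 0]},
  {"dp": [0, 0.035, -0.16], "turn": [-7, 0, 0]},
  {"dp": [0, 0.04, -0.205], "turn": [-9, 0, 0]},
  {"dp": [0, 0.048, -0.25], "turn": [-11, 0, 0]},
  {"dp": [0, 0.055, -0.295], "turn": [-12.5, 0, 0]},
  {"dp": [0, 0.06, -0.325], "turn": [-13.5, 0, 0]},
  {"dp": [0, 0.061, -0.343], "turn": [-13.5, 0, 0]},
  {"dp": [0, 0.061, -0.345], "turn": [-13.5, 0, 0]},
])

```text
time: 5.65
tool_pos: [0.6016, -0.0726, 0.2823]
tool_rot: [-2.06, 1.568, 2.868]
contact_force: [0.2, -0.3, -2.0]
opening: 0.0157
```

```bash
python3 - <<'E'
from h import *
st()
for n in("wrist","scene","top"):
    I=robot.camera_info(n);p,d=robot.read_camera(n);np.savez(n+"3.npz",p=p,d=d,**I)
    cv2.imwrite(f"pics/{n}3.png",p[:,:,::-1])
st()
p=np.load("top3.npz")["p"]
cv2.imwrite("pics/top3b.png",cv2.resize(p[140:240,160:290],None,fx=6,fy=6,interpolation=cv2.INTER_CUBIC)[:,:,::-1])
p=np.load("scene3.npz")["p"]
cv2.imwrite("pics/scene3b.png",cv2.resize(p[155:250,180:350],None,fx=4.6,fy=4.6,interpolation=cv2.INTER_CUBIC)[:,:,::-1])
E
```

```text
t 5.65 p [ 0.6016 -0.0726  0.2823] zaz -77.65 x [-2.5e-03  7.0e-04 -1.0e+00] F [ 0.21 -0.27 -2.02] op 0.0157 q6 [-0.25  1.11]
t 5.8 p [ 0.6016 -0.0758  0.283 ] zaz -77.84 x [-1.2e-03 -6.0e-04 -1.0e+00] F [-0.48 -0.49 -3.34] op 0.0157 q6 [-0.25  1.11]
```

View pics/wrist3.png

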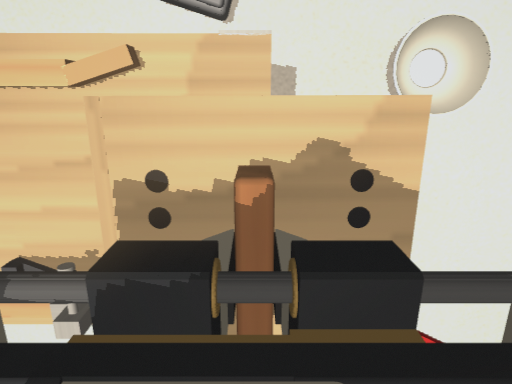

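View pics/scene3b.png

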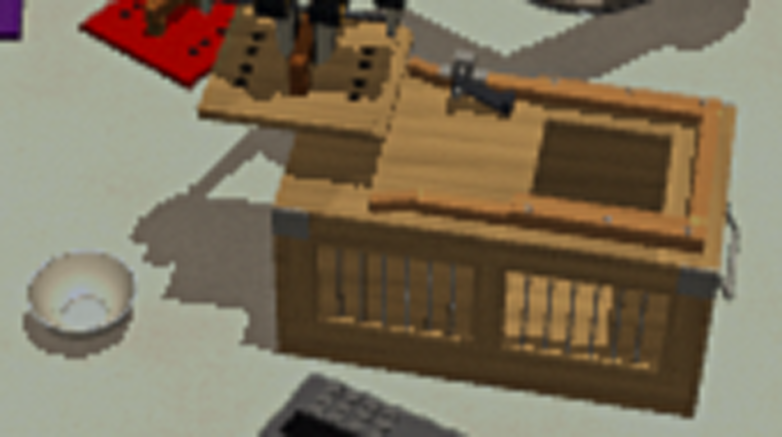

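View pics/top3b.png

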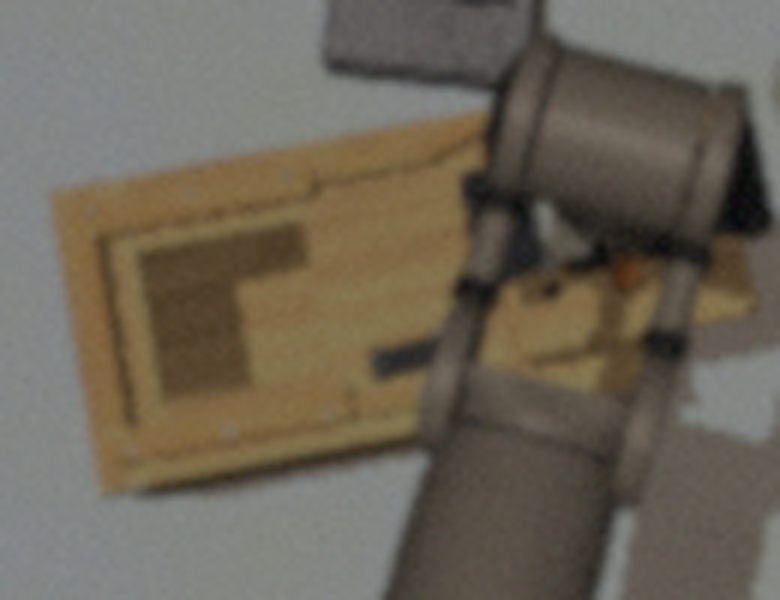

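```bash
python3 - <<'E'
from h import *
I=np.load("wrist3.npz");g=cv2.cvtColor(I["p"],cv2.COLOR_RGB2GRAY).astype(float)
hsv=cv2.cvtColor(I["p"],cv2.COLOR_RGB2HSV).astype(float)
e=np.array([np.cos(np.radians(102.25)),np.sin(np.radians(102.25))]);n=np.array([-e[1],e[0]]);C=np.array([.5613,.1112])
def cx(Q): q=Q[:,:2]-C; return np.c_[q@e,q@n].round(4)
# far edge: saturation step near v 34
S=hsv[...,1]
pts=[]
for u in range(5,215,15):
    col=S[20:50,u]; v=20+np.argmax(np.diff(col))+.5; pts.append((u,v))
pts=np.array(pts); print(pts[:,1]); Q=ray(I,pts,.2);print("far edge",cx(Q)[[0,5,10,-1]]); f=np.polyfit(Q[:,0],Q[:,1],1);print("edge az",np.degrees(np.arctan2(-f[0],-1)))
pts=[]
for v in range(38,60,4): 
    u=262+np.argmin(np.diff(S[v,262:280]));pts.append((u+.5,v))
print(pts,cx(ray(I,pts,.2)))
pts=[]
for u in range(2,60,8):
    col=g[75:95,u]; pts.append((u,75+np.argmin(col)))
print("runner foot/edge",pts,cx(ray(I,pts,.2)))
# hatch far edge
pts=[]
for u in range(120,420,30):
    col=g[85:105,u]; pts.append((u,85+np.argmax(np.abs(np.diff(col)))+.5))
print(pts); z=robot.observe()["tool_pos"][2]-.025+.0125; print(cx(ray(I,pts,z)))
s=robot.observe();print("tcp",cx(s["tool_pos"][None]))
P=cloud(I,I["d"]);print("z",P[60,20],P[110,20],P[130,200],P[130,350],P[110,280])
cv2.imwrite("pics/w3b.png",cv2.resize(I["p"][20:130,0:150],None,fx=5,fy=5,interpolation=cv2.INTER_CUBIC)[:,:,::-1])
cv2.imwrite("pics/w3c.png",cv2.resize(I["p"][220:345,0:120],None,fx=5,fy=4.5,interpolation=cv2.INTER_CUBIC)[:,:,::-1])
E
```

```text
[32.5 32.5 32.5 32.5 32.5 32.5 32.5 32.5 32.5 32.5 32.5 32.5 32.5 32.5]
far edge [[-0.0271 -0.1138]
 [-0.0755 -0.1138]
 [-0.1239 -0.1139]
 [-0.153  -0.1139]]
edge az 102.32233392591557
[(np.float64(270.5), 38), (np.float64(270.5), 42), (np.float64(270.5), 46), (np.float64(270.5), 50), (np.float64(270.5), 54), (np.float64(270.5), 58)] [[-0.1985 -0.1107]
 [-0.1985 -0.1083]
 [-0.1985 -0.1059]
 [-0.1986 -0.1035]
 [-0.1986 -0.1011]
 [-0.1986 -0.0986]]
runner foot/edge [(2, np.int64(86)), (10, np.int64(86)), (18, np.int64(86)), (26, np.int64(86)), (34, np.int64(87)), (42, np.int64(87)), (50, np.int64(86)), (58, np.int64(87))] [[-0.0184 -0.0808]
 [-0.0238 -0.0808]
 [-0.0291 -0.0808]
 [-0.0345 -0.0808]
 [-0.0398 -0.0802]
 [-0.0452 -0.0802]
 [-0.0507 -0.0809]
 [-0.056  -0.0802]]
[(120, np.float64(95.5)), (150, np.float64(95.5)), (180, np.float64(95.5)), (210, np.float64(87.5)), (240, np.float64(86.5)), (270, np.float64(94.5)), (300, np.float64(94.5)), (330, np.float64(94.5)), (360, np.float64(94.5)), (390, np.float64(93.5))]
[[-0.1239 -0.0751]
 [-0.1383 -0.0752]
 [-0.1527 -0.0752]
 [-0.1671 -0.0789]
 [-0.1814 -0.0793]
 [-0.1957 -0.0757]
 [-0.21   -0.0757]
 [-0.2243 -0.0758]
 [-0.2386 -0.0758]
 [-0.2529 -0.0763]]
tcp [[-0.1913  0.0003]]
z [0.66418313 0.08876908 0.21574739] [0.63082511 0.09796843 0.20027529] [ 0.65315584 -0.03418321  0.27072709] [ 0.66889581 -0.10614059  0.27046565] [ 0.67083416 -0.07031066  0.27061877]
```

View pics/w3b.png

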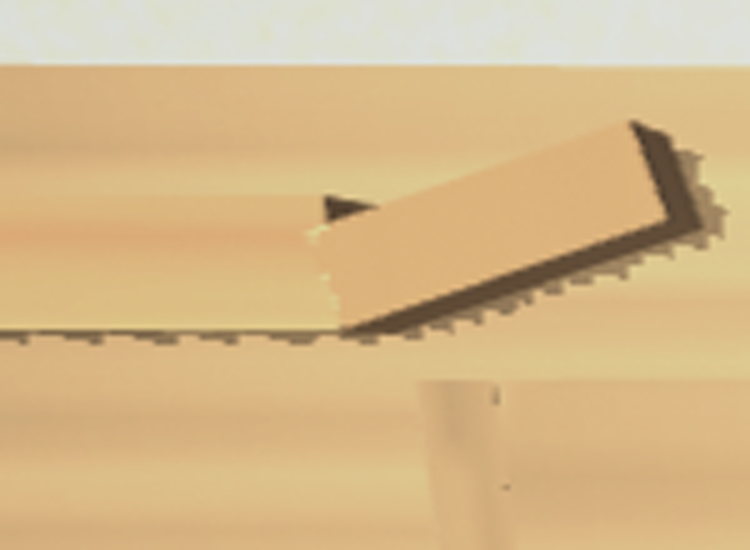

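View pics/w3c.png

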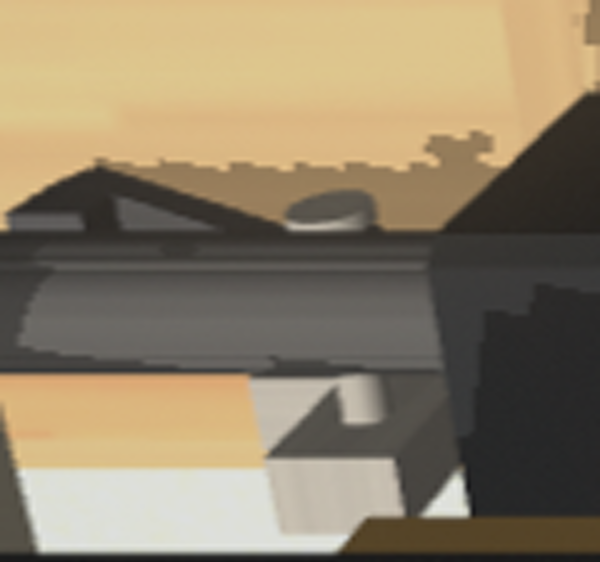

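Request:
move_arm([
  {"dp": [0.01, 0.0035, 0], "turn": [0.4, 0, 0]},
  {"dp": [0.025, 0.0035, 0], "turn": [0.4, 0, 0]},
  {"dp": [0.04, 0.0035, 0], "turn": [0.4, 0, 0]},
  {"dp": [0.05, 0.0035, 0], "turn": [0.4, 0, 0]},
  {"dp": [0.054, 0.0035, 0], "turn": [0.4, 0, 0]},
  {"dp": [0.054, 0.0035, 0], "turn": [0.4, 0, 0]},
  {"dp": [0.054, 0.0035, 0], "turn": [0.4, 0, 0]},
])

```text
time: 6.5
tool_pos: [0.6057, -0.0742, 0.2303]
tool_rot: [1.022, 1.57, -0.343]
contact_force: [-0.3, 0.2, -2.1]
opening: 0.0161
```

```bash
cat >> h.py <<'E'
E0=np.array([np.cos(np.radians(102.3)),np.sin(np.radians(102.3))]);N0=np.array([-E0[1],E0[0]]);C0=np.array([.5613,.1112])-N0*.0033
def snap(k,names=("wrist",)):
    for n in names:
        I=robot.camera_info(n);p,d=robot.read_camera(n);np.savez(f"{n}{k}.npz",p=p,d=d,**I)
        cv2.imwrite(f"pics/{n}{k}.png",p[:,:,::-1])
def car():
    s=robot.observe();q=s["tool_pos"][:2]-C0;F=s["contact_force"];R=rot(s["tool_rot"])
    print("t",round(s["time"],2),"xc,yc",round(q@E0,4),round(q@N0,4),"z",s["tool_pos"][2].round(4),"az-102.3",(np.degrees(np.arctan2(-R[1,2],-R[0,2]))-102.3).round(2),"F along,lat,z",(F[:2]@E0).round(2),(F[:2]@N0).round(2),F[2].round(2),"op",round(s["opening"],4))
E
python3 - <<'E'
from h import *
snap(4,("wrist","scene")); car()
p=np.load("scene4.npz")["p"]
cv2.imwrite("pics/scene4b.png",cv2.resize(p[155:250,180:350],None,fx=4.6,fy=4.6,interpolation=cv2.INTER_CUBIC)[:,:,::-1])
E
```

```text
t 6.6 xc,yc -0.1903 -0.0007 z 0.2305 az-102.3 -0.48 F along,lat,z -0.37 -0.19 -1.96 op 0.0157
```

View pics/wrist4.png

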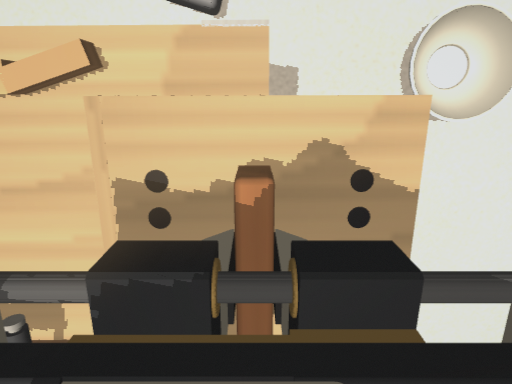

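View pics/scene4b.png

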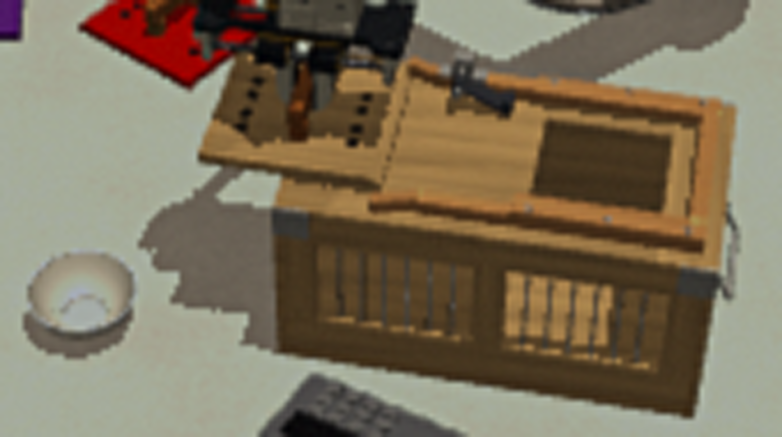

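Request:
move_arm([
  {"dp": [0.003, 0, 0], "turn": [0, 0, 0]},
  {"dp": [0.005, 0, 0], "turn": [0, 0, 0]},
  {"dp": [0.006, 0, 0], "turn": [0, 0, 0]},
  {"dp": [0.006, 0, 0], "turn": [0, 0, 0]},
])

```text
time: 7.0
tool_pos: [0.6053, -0.0737, 0.2238]
tool_rot: [0.441, 1.571, -0.923]
contact_force: [0.2, -0.7, -2.3]
opening: 0.0158
```

```bash
python3 - <<'E'
from h import *
car(); snap(5); car()
I=np.load("wrist5.npz");P=cloud(I,I["d"])
for n,(u,v) in dict(top1=(50,120),top2=(150,50),hN=(150,130),hT=(380,130),hN2=(125,200),hT2=(395,200)).items():
  print(n,np.median(P[v-4:v+5,u-4:u+5].reshape(-1,3),0).round(4))
# lateral gap: rows
g=I["p"].astype(int).sum(2);
for u in(10,30,60): print(u,g[50:105,u].tolist())
E
```

```text
t 7.0 xc,yc -0.1901 -0.0003 z 0.2238 az-102.3 -0.47 F along,lat,z -0.69 -0.07 -2.3 op 0.0158
t 7.05 xc,yc -0.1901 -0.0003 z 0.2237 az-102.3 -0.47 F along,lat,z -0.22 -0.28 -1.68 op 0.0158
top1 [0.6449 0.0432 0.2003]
top2 [ 0.6892 -0.0038  0.2004]
hN [ 0.6523 -0.0118  0.2123]
hT [ 0.6755 -0.1222  0.2122]
hN2 [ 0.6138 -0.0035  0.2124]
hT2 [ 0.6425 -0.1409  0.2122]
10 [545, 550, 554, 555, 554, 554, 554, 549, 522, 514, 511, 512, 511, 511, 511, 512, 512, 511, 513, 513, 512, 513, 514, 513, 512, 514, 514, 512, 514, 514, 513, 514, 514, 511, 515, 515, 515, 516, 476, 236, 193, 202, 214, 241, 346, 354, 527, 540, 540, 546, 544, 545, 544, 543, 541]
30 [545, 515, 515, 513, 513, 514, 515, 512, 515, 515, 515, 515, 512, 515, 515, 515, 515, 514, 515, 515, 517, 515, 515, 515, 516, 516, 515, 516, 515, 515, 515, 475, 236, 194, 202, 216, 215, 208, 208, 300, 347, 350, 353, 526, 537, 538, 543, 545, 545, 548, 550, 549, 549, 546, 546]
60 [515, 515, 515, 516, 515, 515, 516, 516, 519, 519, 517, 519, 516, 519, 518, 517, 516, 516, 516, 517, 517, 339, 210, 210, 217, 220, 210, 208, 265, 362, 365, 362, 358, 525, 532, 529, 530, 530, 532, 534, 538, 538, 539, 541, 544, 546, 548, 548, 552, 553, 556, 556, 555, 553, 551]
```

View pics/wrist5.png

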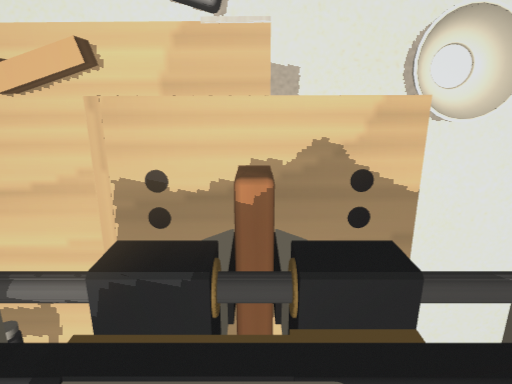

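Request:
move_arm([
  {"dp": [0, 0, -0.005], "turn": [0, 0, 0]},
  {"dp": [0, 0, -0.01], "turn": [0, 0, 0]},
  {"dp": [0, 0, -0.015], "turn": [0, 0, 0]},
  {"dp": [0, 0, -0.02], "turn": [0, 0, 0]},
  {"dp": [0, 0, -0.025], "turn": [0, 0, 0]},
  {"dp": [0, 0, -0.03], "turn": [0, 0, 0]},
  {"dp": [0, 0, -0.034], "turn": [0, 0, 0]},
  {"dp": [0, 0, -0.038], "turn": [0, 0, 0]},
  {"dp": [0, 0, -0.038], "turn": [0, 0, 0]},
], squeeze=12)

```text
time: 7.95
tool_pos: [0.5974, -0.036, 0.2237]
tool_rot: [-2.628, 1.571, 2.292]
contact_force: [-0.0, -0.0, -1.4]
opening: 0.0159
```

```bash
python3 - <<'E'
from h import *
car(); snap(6); car()
I=np.load("wrist6.npz");cv2.imwrite("pics/w6b.png",cv2.resize(I["p"][0:130,0:200],None,fx=4,fy=4,interpolation=cv2.INTER_CUBIC)[:,:,::-1])
E
```

```text
t 7.95 xc,yc -0.1515 -0.0007 z 0.2237 az-102.3 -0.44 F along,lat,z 0.01 0.04 -1.43 op 0.0159
t 8.0 xc,yc -0.1519 -0.0006 z 0.2237 az-102.3 -0.45 F along,lat,z 0.33 0.02 -1.66 op 0.016
```

View pics/w6b.png

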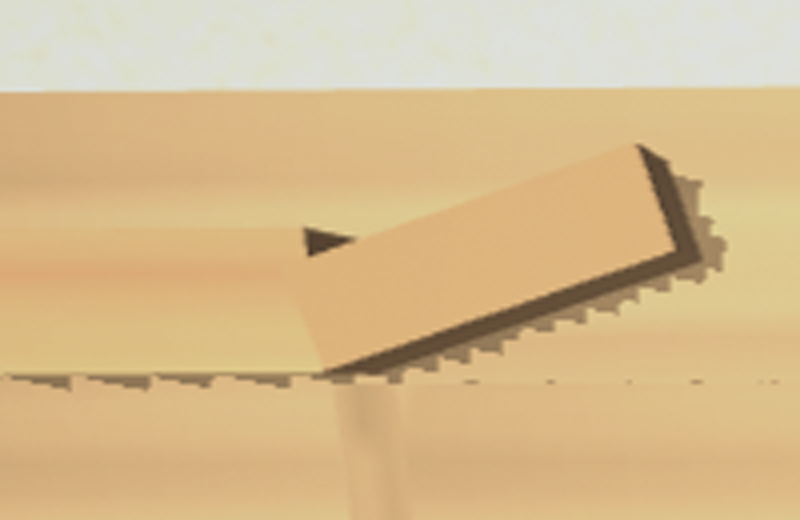

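Request:
move_arm([
  {"dp": [0, -0.0005, -0.004], "turn": [0, 0, 0]},
  {"dp": [0, -0.0008, -0.008], "turn": [0, 0, 0]},
  {"dp": [0, -0.001, -0.013], "turn": [0, 0, 0]},
  {"dp": [0, -0.001, -0.018], "turn": [0, 0, 0]},
  {"dp": [0, -0.0011, -0.023], "turn": [0, 0, 0]},
  {"dp": [0, -0.0011, -0.028], "turn": [0, 0, 0]},
  {"dp": [0, -0.0012, -0.033], "turn": [0, 0, 0]},
  {"dp": [0, -0.0012, -0.038], "turn": [0, 0, 0]},
  {"dp": [0, -0.0012, -0.038], "turn": [0, 0, 0]},
])

```text
time: 8.9
tool_pos: [0.5884, 0.0011, 0.2237]
tool_rot: [-2.769, 1.571, 2.151]
contact_force: [0.5, -0.1, -2.0]
opening: 0.0161
```

```bash
python3 - <<'E'
from h import *
car(); snap(7); car()
I=np.load("wrist7.npz");cv2.imwrite("pics/w7b.png",cv2.resize(I["p"][60:130,0:200],None,fx=4,fy=6,interpolation=cv2.INTER_CUBIC)[:,:,::-1])
E
```

```text
t 8.9 xc,yc -0.1133 0.0002 z 0.2237 az-102.3 -0.43 F along,lat,z -0.22 -0.44 -1.99 op 0.0161
t 8.95 xc,yc -0.1137 0.0002 z 0.2237 az-102.3 -0.44 F along,lat,z 0.27 -0.25 -1.24 op 0.016
```

View pics/w7b.png

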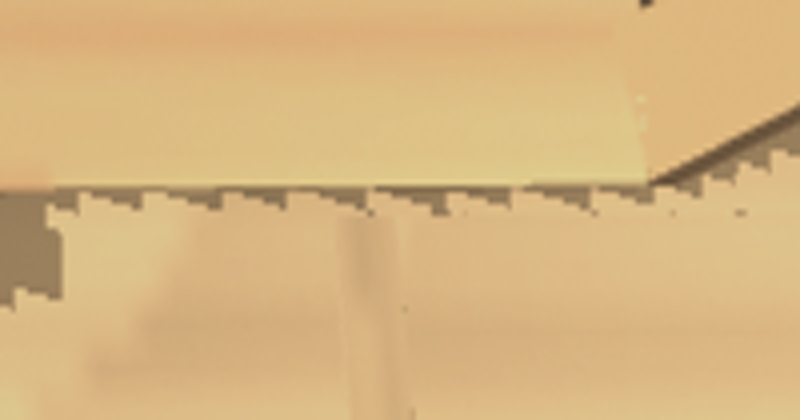

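Request:
move_arm([
  {"dp": [0, 0, -0.003], "turn": [0, 0, 0]},
  {"dp": [0, 0, -0.006], "turn": [0, 0, 0]},
  {"dp": [0, 0, -0.009], "turn": [0, 0, 0]},
  {"dp": [0, 0, -0.012], "turn": [0, 0, 0]},
  {"dp": [0, 0, -0.015], "turn": [0, 0, 0]},
  {"dp": [0, 0, -0.018], "turn": [0, 0, 0]},
  {"dp": [0, 0, -0.021], "turn": [0, 0, 0]},
  {"dp": [0, 0, -0.024], "turn": [0, 0, 0]},
])

```text
time: 9.75
tool_pos: [0.5836, 0.024, 0.2237]
tool_rot: [0.031, 1.571, -1.333]
contact_force: [0.9, -1.1, -0.7]
opening: 0.0158
```

```bash
python3 - <<'E'
from h import *
car(); snap(8,("scene",)); car()
p=np.load("scene8.npz")["p"]
cv2.imwrite("pics/scene8b.png",cv2.resize(p[150:240,220:350],None,fx=6,fy=6,interpolation=cv2.INTER_CUBIC)[:,:,::-1])
E
```

```text
t 9.75 xc,yc -0.0899 0.0 z 0.2237 az-102.3 -0.47 F along,lat,z -1.31 -0.65 -0.67 op 0.0158
t 9.8 xc,yc -0.0894 0.0001 z 0.2237 az-102.3 -0.46 F along,lat,z 0.18 0.32 -1.1 op 0.0158
```

View pics/scene8b.png

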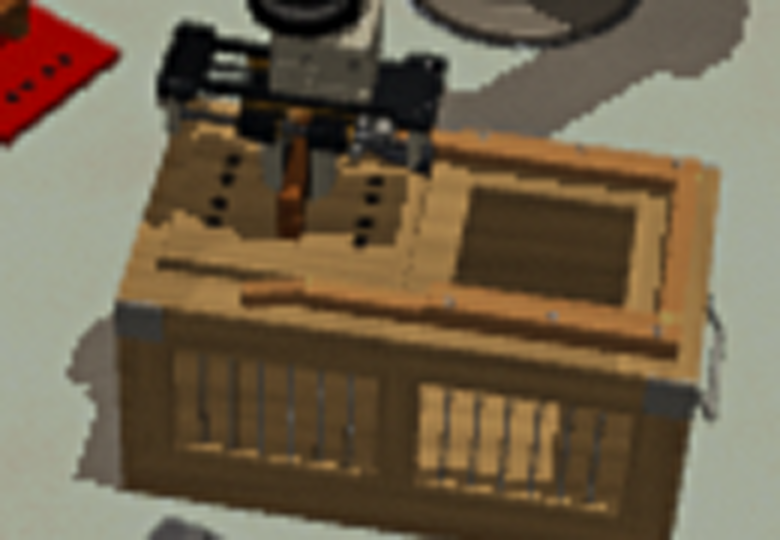

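Request:
move_arm([
  {"dp": [0, 0, -0.003], "turn": [0, 0, 0]},
  {"dp": [0, 0, -0.006], "turn": [0, 0, 0]},
  {"dp": [0, 0, -0.009], "turn": [0, 0, 0]},
  {"dp": [0, 0, -0.012], "turn": [0, 0, 0]},
  {"dp": [0, 0, -0.015], "turn": [0, 0, 0]},
  {"dp": [0, 0, -0.018], "turn": [0, 0, 0]},
  {"dp": [0, -0.0002, -0.021], "turn": [0, 0, 0]},
  {"dp": [0, -0.0002, -0.024], "turn": [0, 0, 0]},
  {"dp": [0, -0.0002, -0.027], "turn": [0, 0, 0]},
  {"dp": [0, -0.0002, -0.03], "turn": [0, 0, 0]},
])

```text
time: 10.8
tool_pos: [0.5773, 0.0534, 0.2237]
tool_rot: [-0.244, 1.571, -1.608]
contact_force: [1.1, -1.7, -1.9]
opening: 0.0159
```

```bash
python3 - <<'E'
from h import *
car(); snap(9); car()
I=np.load("wrist9.npz");cv2.imwrite("pics/w9b.png",cv2.resize(I["p"][60:130,0:200],None,fx=4,fy=6,interpolation=cv2.INTER_CUBIC)[:,:,::-1])
E
```

```text
t 10.8 xc,yc -0.0599 -0.0 z 0.2237 az-102.3 -0.47 F along,lat,z -1.92 -0.68 -1.87 op 0.0159
t 10.85 xc,yc -0.0594 0.0 z 0.2237 az-102.3 -0.45 F along,lat,z 0.29 -0.64 -2.04 op 0.0161
```

View pics/wrist9.png

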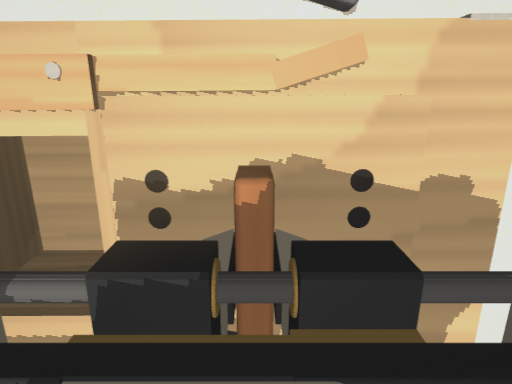

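View pics/w9b.png

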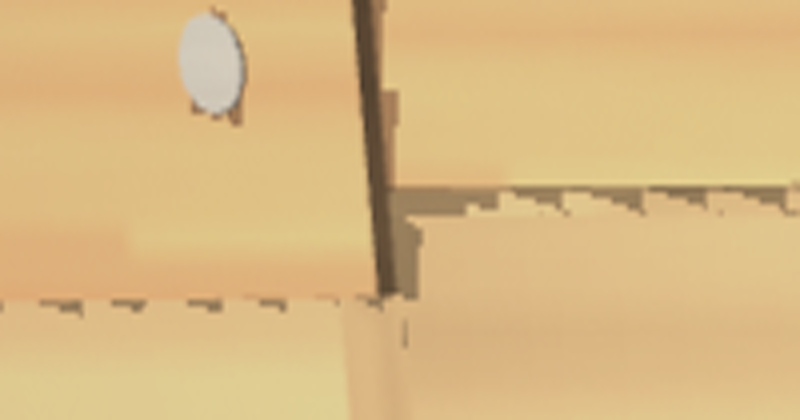

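Request:
move_arm([
  {"dp": [0, 0, -0.003], "turn": [0, 0, 0]},
  {"dp": [0, 0, -0.006], "turn": [0, 0, 0]},
  {"dp": [0, 0, -0.009], "turn": [0, 0, 0]},
  {"dp": [0, 0, -0.012], "turn": [0, 0, 0]},
  {"dp": [0, 0, -0.015], "turn": [0, 0, 0]},
  {"dp": [0, -0.0001, -0.018], "turn": [0, 0, 0]},
  {"dp": [0, -0.0002, -0.021], "turn": [0, 0, 0]},
  {"dp": [0, -0.0002, -0.024], "turn": [0, 0, 0]},
  {"dp": [0, -0.0002, -0.027], "turn": [0, 0, 0]},
  {"dp": [0, -0.0002, -0.03], "turn": [0, 0, 0]},
])

```text
time: 11.85
tool_pos: [0.571, 0.0827, 0.2237]
tool_rot: [0.43, 1.571, -0.935]
contact_force: [-0.0, -1.4, -1.1]
opening: 0.0159
```

```bash
python3 - <<'E'
from h import *
car(); snap(10,("scene","top")); car()
p=np.load("scene10.npz")["p"]
cv2.imwrite("pics/scene10b.png",cv2.resize(p[150:240,220:350],None,fx=6,fy=6,interpolation=cv2.INTER_CUBIC)[:,:,::-1])
E
```

```text
t 11.85 xc,yc -0.0299 -0.0001 z 0.2237 az-102.3 -0.47 F along,lat,z -1.32 0.29 -1.08 op 0.0159
t 11.95 xc,yc -0.0295 -0.0 z 0.2237 az-102.3 -0.45 F along,lat,z 0.73 0.45 -1.97 op 0.0158
```

View pics/scene10b.png

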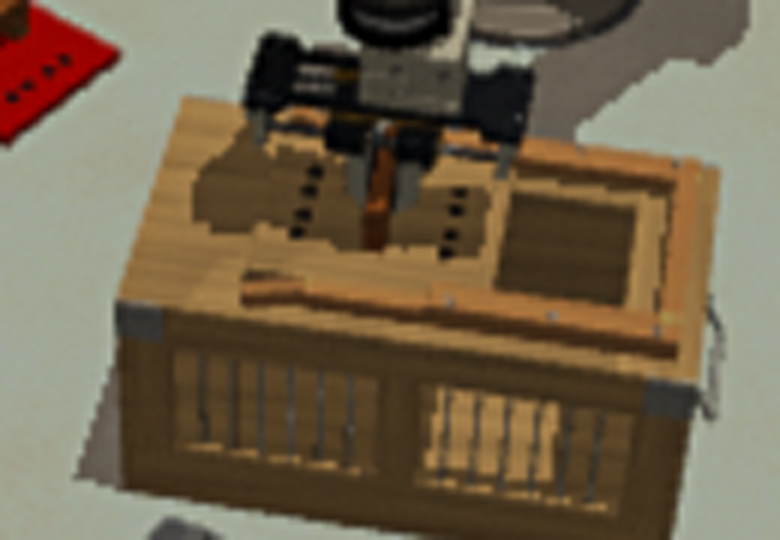

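Request:
move_arm([
  {"dp": [0, 0, -0.004], "turn": [0, 0, 0]},
  {"dp": [0, 0, -0.008], "turn": [0, 0, 0]},
  {"dp": [0, 0, -0.012], "turn": [0, 0, 0]},
  {"dp": [0, -0.0001, -0.016], "turn": [0, 0, 0]},
  {"dp": [0, -0.0001, -0.02], "turn": [0, 0, 0]},
  {"dp": [0, -0.0002, -0.024], "turn": [0, 0, 0]},
  {"dp": [0, -0.0002, -0.028], "turn": [0, 0, 0]},
  {"dp": [0, -0.0002, -0.032], "turn": [0, 0, 0]},
  {"dp": [0, -0.0003, -0.036], "turn": [0, 0, 0]},
  {"dp": [0, -0.0003, -0.04], "turn": [0, 0, 0]},
])

```text
time: 12.95
tool_pos: [0.5624, 0.1219, 0.2237]
tool_rot: [0.419, 1.571, -0.945]
contact_force: [0.0, -1.2, -2.0]
opening: 0.016
```

```bash
python3 - <<'E'
from h import *
car()
E
```

```text
t 12.95 xc,yc 0.0102 -0.0001 z 0.2237 az-102.3 -0.47 F along,lat,z -1.18 0.23 -1.97 op 0.016
```

Request:
move_arm([
  {"dp": [0, 0, -0.004], "turn": [0, 0, 0]},
  {"dp": [0, 0, -0.008], "turn": [0, 0, 0]},
  {"dp": [0, 0, -0.012], "turn": [0, 0, 0]},
  {"dp": [0, -0.0001, -0.016], "turn": [0, 0, 0]},
  {"dp": [0, -0.0001, -0.02], "turn": [0, 0, 0]},
  {"dp": [0, -0.0002, -0.024], "turn": [0, 0, 0]},
  {"dp": [0, -0.0002, -0.028], "turn": [0, 0, 0]},
  {"dp": [0, -0.0002, -0.032], "turn": [0, 0, 0]},
  {"dp": [0, -0.0003, -0.035], "turn": [0, 0, 0]},
  {"dp": [0, -0.0003, -0.038], "turn": [0, 0, 0]},
])

```text
time: 13.95
tool_pos: [0.5544, 0.1589, 0.2237]
tool_rot: [0.2, 1.571, -1.165]
contact_force: [0.3, -2.4, -0.4]
opening: 0.0159
```

```bash
python3 - <<'E'
from h import *
car(); snap(11,("wrist","scene")); car()
p=np.load("scene11.npz")["p"]
cv2.imwrite("pics/scene11b.png",cv2.resize(p[150:240,220:350],None,fx=6,fy=6,interpolation=cv2.INTER_CUBIC)[:,:,::-1])
E
```

```text
t 13.95 xc,yc 0.0481 -0.0001 z 0.2237 az-102.3 -0.47 F along,lat,z -2.42 0.25 -0.35 op 0.0159
t 14.05 xc,yc 0.0485 -0.0001 z 0.2237 az-102.3 -0.45 F along,lat,z 1.11 -0.28 -0.84 op 0.0157
```

View pics/scene11b.png

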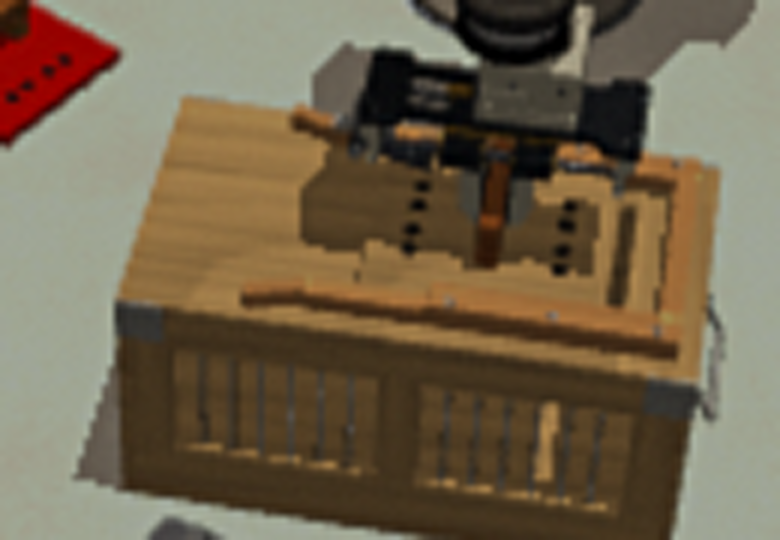

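View pics/wrist11.png

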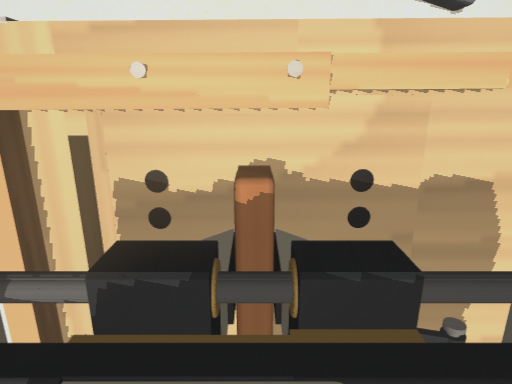

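```bash
python3 - <<'E'
from h import *
I=np.load("wrist11.npz");P=cloud(I,I["d"])
for v in(120,150,180):
  q=P[v,:110:3]; print(v,[(3*i,round(((a[:2]-C0)@E0)*1000),round(a[2]*1000)) for i,a in enumerate(q)])
E
```

```text
120 [(0, 169, 216), (3, 169, 214), (6, 168, 212), (9, 169, 210), (12, 169, 208), (15, 168, 206), (18, 170, 202), (21, 169, 201), (24, 168, 200), (27, 167, 199), (30, 164, 201), (33, 162, 201), (36, 161, 201), (39, 159, 201), (42, 158, 200), (45, 156, 201), (48, 155, 200), (51, 154, 200), (54, 152, 200), (57, 150, 200), (60, 148, 201), (63, 147, 201), (66, 145, 201), (69, 144, 201), (72, 143, 200), (75, 140, 202), (78, 139, 201), (81, 138, 200), (84, 136, 200), (87, 132, 207), (90, 130, 208), (93, 127, 210), (96, 126, 209), (99, 124, 211), (102, 121, 214), (105, 120, 212), (108, 118, 213)]
150 [(0, 168, 220), (3, 169, 217), (6, 169, 216), (9, 170, 212), (12, 169, 211), (15, 169, 209), (18, 169, 207), (21, 169, 205), (24, 170, 202), (27, 169, 200), (30, 168, 199), (33, 165, 201), (36, 164, 200), (39, 163, 200), (42, 161, 200), (45, 159, 202), (48, 158, 200), (51, 156, 200), (54, 154, 200), (57, 153, 201), (60, 152, 200), (63, 150, 200), (66, 148, 200), (69, 146, 200), (72, 146, 197), (75, 146, 195), (78, 146, 193), (81, 191, 101), (84, 191, 95), (87, 192, 88), (90, 133, 206), (93, 131, 207), (96, 129, 208), (99, 126, 209), (102, 124, 210), (105, 123, 211), (108, 121, 212)]
180 [(0, 172, 220), (3, 171, 219), (6, 169, 220), (9, 169, 217), (12, 170, 215), (15, 169, 214), (18, 168, 212), (21, 168, 210), (24, 169, 207), (27, 170, 204), (30, 169, 203), (33, 168, 201), (36, 167, 201), (39, 166, 200), (42, 164, 200), (45, 162, 202), (48, 160, 201), (51, 159, 200), (54, 157, 200), (57, 156, 200), (60, 154, 201), (63, 153, 200), (66, 151, 201), (69, 149, 200), (72, 147, 200), (75, 146, 200), (78, 147, 196), (81, 146, 194), (84, 192, 101), (87, 192, 97), (90, 192, 91), (93, 192, 86), (96, 132, 206), (99, 129, 208), (102, 127, 208), (105, 125, 210), (108, 124, 210)]
```

Request:
move_arm([
  {"dp": [0, 0, -0.003], "turn": [0, 0, 0]},
  {"dp": [0, 0, -0.006], "turn": [0, 0, 0]},
  {"dp": [0, 0, -0.009], "turn": [0, 0, 0]},
  {"dp": [0, 0, -0.012], "turn": [0, 0, 0]},
  {"dp": [0, 0, -0.015], "turn": [0, 0, 0]},
  {"dp": [0, -0.0001, -0.018], "turn": [0, 0, 0]},
  {"dp": [0, -0.0001, -0.02], "turn": [0, 0, 0]},
])

```text
time: 14.75
tool_pos: [0.5501, 0.1786, 0.2237]
tool_rot: [0.191, 1.571, -1.174]
contact_force: [0.0, -1.3, -1.5]
opening: 0.0158
```

```bash
python3 - <<'E'
from h import *
car()
E
```

```text
t 14.75 xc,yc 0.0682 -0.0001 z 0.2237 az-102.3 -0.46 F along,lat,z -1.23 0.25 -1.48 op 0.0158
```

Request:
move_arm([
  {"dp": [0, 0, -0.002], "turn": [0, 0, 0]},
  {"dp": [0, 0, -0.004], "turn": [0, 0, 0]},
  {"dp": [0, 0, -0.006], "turn": [0, 0, 0]},
  {"dp": [0, 0, -0.008], "turn": [0, 0, 0]},
  {"dp": [0, 0, -0.01], "turn": [0, 0, 0]},
  {"dp": [0, 0, -0.012], "turn": [0, 0, 0]},
  {"dp": [0, 0, -0.012], "turn": [0, 0, 0]},
])

```text
time: 15.45
tool_pos: [0.5477, 0.1904, 0.2237]
tool_rot: [2.975, 1.57, 1.611]
contact_force: [-0.0, 0.8, -0.3]
opening: 0.0156
```

```bash
python3 - <<'E'
from h import *
car(); snap(12,("wrist",)); car()
I=np.load("wrist12.npz");P=cloud(I,I["d"])
for v in(120,150,180):
  q=P[v,:110:3]; print(v,[(3*i,round(((a[:2]-C0)@E0)*1000,1),round(a[2]*1000)) for i,a in enumerate(q)][10:36])
cv2.imwrite("pics/w12b.png",cv2.resize(I["p"][90:250,0:140],None,fx=4,fy=3.5,interpolation=cv2.INTER_CUBIC)[:,:,::-1])
E
```

```text
t 15.45 xc,yc 0.0803 -0.0003 z 0.2237 az-102.3 -0.46 F along,lat,z 0.78 -0.13 -0.33 op 0.0156
t 15.5 xc,yc 0.0803 -0.0003 z 0.2237 az-102.3 -0.46 F along,lat,z 0.54 -0.38 0.49 op 0.0159
120 [(30, np.float64(184.1), 220), (33, np.float64(182.7), 220), (36, np.float64(180.7), 221), (39, np.float64(179.3), 221), (42, np.float64(178.1), 220), (45, np.float64(177.3), 219), (48, np.float64(175.0), 221), (51, np.float64(174.4), 220), (54, np.float64(173.0), 220), (57, np.float64(171.2), 220), (60, np.float64(170.0), 220), (63, np.float64(169.3), 219), (66, np.float64(168.4), 218), (69, np.float64(168.9), 214), (72, np.float64(169.3), 211), (75, np.float64(169.3), 208), (78, np.float64(169.4), 205), (81, np.float64(168.8), 203), (84, np.float64(168.8), 200), (87, np.float64(163.9), 206), (90, np.float64(162.1), 207), (93, np.float64(160.3), 208), (96, np.float64(158.1), 209), (99, np.float64(156.1), 210), (102, np.float64(153.9), 212), (105, np.float64(152.4), 212)]
150 [(30, np.float64(199.3), 201), (33, np.float64(197.8), 201), (36, np.float64(183.6), 220), (39, np.float64(182.9), 219), (4
[... 742 characters left out ...]
), 201), (39, np.float64(185.3), 220), (42, np.float64(183.5), 220), (45, np.float64(182.3), 220), (48, np.float64(180.3), 220), (51, np.float64(178.8), 221), (54, np.float64(177.4), 220), (57, np.float64(176.3), 220), (60, np.float64(174.6), 220), (63, np.float64(172.9), 221), (66, np.float64(172.7), 218), (69, np.float64(170.6), 220), (72, np.float64(169.2), 219), (75, np.float64(169.4), 216), (78, np.float64(169.1), 214), (81, np.float64(169.4), 211), (84, np.float64(168.5), 209), (87, np.float64(169.4), 204), (90, np.float64(169.0), 202), (93, np.float64(168.0), 201), (96, np.float64(164.0), 206), (99, np.float64(161.7), 207), (102, np.float64(159.3), 209), (105, np.float64(157.4), 210)]
```

View pics/w12b.png

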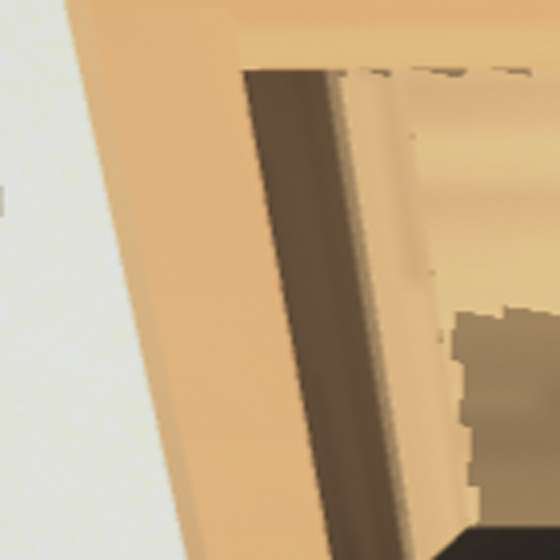

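Request:
move_arm([
  {"dp": [0, 0, -0.0007], "turn": [0, 0, 0]},
  {"dp": [0, 0, -0.0014], "turn": [0, 0, 0]},
  {"dp": [0, 0, -0.002], "turn": [0, 0, 0]},
  {"dp": [0, 0, -0.0025], "turn": [0, 0, 0]},
  {"dp": [0, 0, -0.0025], "turn": [0, 0, 0]},
])

```text
time: 16.0
tool_pos: [0.5472, 0.1926, 0.2237]
tool_rot: [2.494, 1.571, 1.13]
contact_force: [0.2, -0.4, -0.6]
opening: 0.0157
```

```bash
python3 - <<'E'
from h import *
car()
E
```

```text
t 16.0 xc,yc 0.0825 -0.0003 z 0.2237 az-102.3 -0.47 F along,lat,z -0.39 -0.12 -0.61 op 0.0157
```

Request:
move_arm([
  {"dp": [0, 0, -0.0004], "turn": [0, 0, 0]},
  {"dp": [0, 0, -0.0007], "turn": [0, 0, 0]},
  {"dp": [0, 0, -0.0007], "turn": [0, 0, 0]},
])

```text
time: 16.3
tool_pos: [0.5471, 0.1932, 0.2237]
tool_rot: [1.596, 1.571, 0.232]
contact_force: [0.4, -0.7, 0.3]
opening: 0.0161
```

```bash
python3 - <<'E'
from h import *
car()
E
```

```text
t 16.3 xc,yc 0.0832 -0.0003 z 0.2237 az-102.3 -0.47 F along,lat,z -0.79 -0.24 0.28 op 0.0161
```

Request:
move_arm([
  {"dp": [0, 0, -0.0004], "turn": [0, 0, 0]},
  {"dp": [0, 0, -0.0007], "turn": [0, 0, 0]},
  {"dp": [0, 0, -0.0007], "turn": [0, 0, 0]},
])

```text
time: 16.6
tool_pos: [0.547, 0.1939, 0.2237]
tool_rot: [0.905, 1.571, -0.459]
contact_force: [-0.7, -0.6, 0.5]
opening: 0.0159
```

```bash
python3 - <<'E'
from h import *
car()
E
```

```text
t 16.6 xc,yc 0.0838 -0.0003 z 0.2237 az-102.3 -0.47 F along,lat,z -0.47 0.79 0.46 op 0.0159
```

Request:
move_arm([
  {"dp": [0, 0, -0.0003], "turn": [0, 0, 0]},
  {"dp": [0, 0, -0.0005], "turn": [0, 0, 0]},
  {"dp": [0, 0, -0.0005], "turn": [0, 0, 0]},
])

```text
time: 16.9
tool_pos: [0.5469, 0.1943, 0.2237]
tool_rot: [0.043, 1.571, -1.321]
contact_force: [0.3, -0.8, -0.7]
opening: 0.0158
```

```bash
python3 - <<'E'
from h import *
car()
E
```

```text
t 16.9 xc,yc 0.0843 -0.0003 z 0.2237 az-102.3 -0.47 F along,lat,z -0.8 -0.12 -0.73 op 0.0158
```

Request:
move_arm([
  {"dp": [0, 0, -0.0002], "turn": [0, 0, 0]},
  {"dp": [0, 0, -0.0004], "turn": [0, 0, 0]},
  {"dp": [0, 0, -0.0004], "turn": [0, 0, 0]},
])

```text
time: 17.2
tool_pos: [0.547, 0.1945, 0.2237]
tool_rot: [0.574, 1.57, -0.791]
contact_force: [2.1, -2.8, 0.0]
opening: 0.0161
```

```bash
python3 - <<'E'
from h import *
car()
E
```

```text
t 17.2 xc,yc 0.0844 -0.0005 z 0.2237 az-102.3 -0.47 F along,lat,z -3.18 -1.41 0.05 op 0.0161
```

Request:
move_arm([
  {"dp": [0, 0, -0.0002], "turn": [0, 0, 0]},
  {"dp": [0, 0, -0.0004], "turn": [0, 0, 0]},
  {"dp": [0, 0, -0.0004], "turn": [0, 0, 0]},
])

```text
time: 17.5
tool_pos: [0.5471, 0.1947, 0.2238]
tool_rot: [0.626, 1.57, -0.738]
contact_force: [1.6, -4.2, -0.1]
opening: 0.016
```

```bash
python3 - <<'E'
from h import *
car(); snap(13,("wrist","scene")); car()
I=np.load("wrist13.npz")
cv2.imwrite("pics/w13b.png",cv2.resize(I["p"][90:250,0:140],None,fx=4,fy=3.5,interpolation=cv2.INTER_CUBIC)[:,:,::-1])
E
```

```text
t 17.5 xc,yc 0.0846 -0.0006 z 0.2238 az-102.3 -0.48 F along,lat,z -4.42 -0.66 -0.13 op 0.016
t 17.6 xc,yc 0.0846 -0.0006 z 0.2238 az-102.3 -0.48 F along,lat,z -4.55 -1.65 -0.23 op 0.0158
```

View pics/w13b.png

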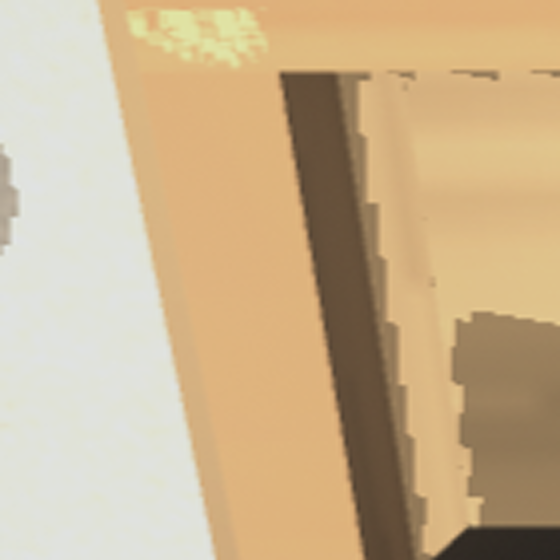

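View pics/wrist13.png

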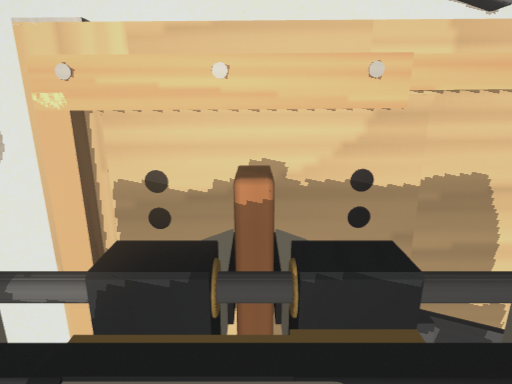

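View zoom.

```bash
python3 - <<'E'
from h import *
p=np.load("scene13.npz")["p"]
cv2.imwrite("pics/scene13b.png",cv2.resize(p[150:240,220:350],None,fx=6,fy=6,interpolation=cv2.INTER_CUBIC)[:,:,::-1])
I=np.load("wrist13.npz")
cv2.imwrite("pics/w13c.png",cv2.resize(I["p"][290:350,400:512],None,fx=6,fy=6,interpolation=cv2.INTER_CUBIC)[:,:,::-1])
E
```

```text
(no output)
```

View pics/scene13b.png

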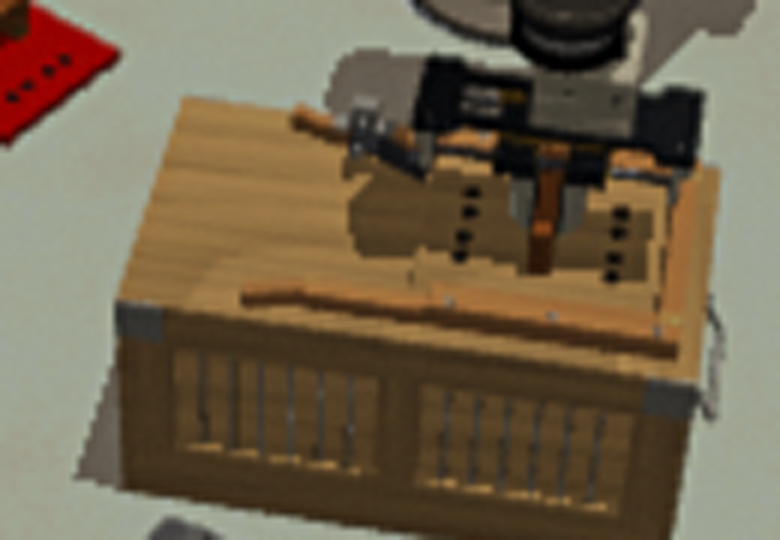

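View pics/w13c.png

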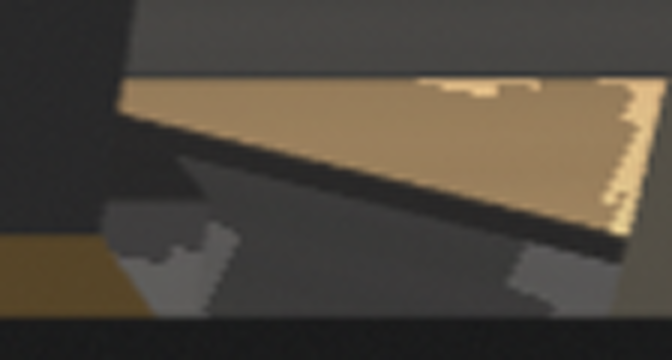

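```bash
python3 - <<'E'
from h import *
L=[]
for k in(0,4,11,13):
    p=np.load(f"scene{k}.npz")["p"]; L.append(cv2.resize(p[160:190,270:302],None,fx=8,fy=8,interpolation=cv2.INTER_NEAREST)[:,:,::-1])
cv2.imwrite("pics/cmp.png",np.vstack([np.hstack(L[:2]),np.hstack(L[2:])]))
E
```

```text
(no output)
```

View pics/cmp.png

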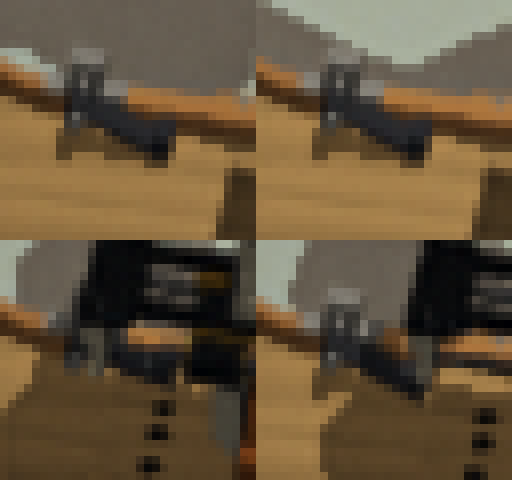

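Request:
move_arm([
  {"dp": [0, 0, 0.001], "turn": [0, 0, 0]},
  {"dp": [0, 0, 0.002], "turn": [0, 0, 0]},
  {"dp": [0, 0, 0.003], "turn": [0, 0, 0]},
  {"dp": [0, 0, 0.0036], "turn": [0, 0, 0]},
  {"dp": [0, 0, 0.004], "turn": [0, 0, 0]},
  {"dp": [0, 0, 0.0043], "turn": [0, 0, 0]},
  {"dp": [0, 0, 0.0043], "turn": [0, 0, 0]},
])

```text
time: 18.3
tool_pos: [0.5475, 0.1909, 0.2237]
tool_rot: [-2.056, 1.571, 2.863]
contact_force: [-0.4, 0.5, 1.1]
opening: 0.0158
```

```bash
python3 - <<'E'
from h import *
car()
E
```

```text
t 18.3 xc,yc 0.0809 -0.0002 z 0.2237 az-102.3 -0.47 F along,lat,z 0.62 0.3 1.1 op 0.0158
```

Request:
move_arm([
  {"dp": [0, 0, 0.0003], "turn": [0, 0, 0]},
  {"dp": [0, 0, 0.0006], "turn": [0, 0, 0]},
  {"dp": [0, 0, 0.0006], "turn": [0, 0, 0]},
])

```text
time: 18.6
tool_pos: [0.5477, 0.1902, 0.2237]
tool_rot: [0.012, 1.571, -1.352]
contact_force: [-0.6, 1.2, 0.4]
opening: 0.0158
```

```bash
python3 - <<'E'
from h import *
car()
E
```

```text
t 18.6 xc,yc 0.0801 -0.0003 z 0.2237 az-102.3 -0.48 F along,lat,z 1.29 0.3 0.42 op 0.0158
```

Request:
move_arm([
  {"dp": [0, 0, 0.0003], "turn": [0, 0, 0]},
  {"dp": [0, 0, 0.0005], "turn": [0, 0, 0]},
  {"dp": [0, 0, 0.0005], "turn": [0, 0, 0]},
])

```text
time: 18.9
tool_pos: [0.5478, 0.19, 0.2237]
tool_rot: [2.68, 1.571, 1.316]
contact_force: [-0.4, 2.2, 0.7]
opening: 0.0163
```

```bash
python3 - <<'E'
from h import *
car()
E
```

```text
t 18.9 xc,yc 0.0798 -0.0003 z 0.2237 az-102.3 -0.47 F along,lat,z 2.26 -0.07 0.69 op 0.0163
```

Request:
move_arm([
  {"dp": [0, 0, 0.0003], "turn": [0, 0, 0]},
  {"dp": [0, 0, 0.0004], "turn": [0, 0, 0]},
  {"dp": [0, 0, 0.0004], "turn": [0, 0, 0]},
])

```text
time: 19.2
tool_pos: [0.548, 0.1898, 0.2237]
tool_rot: [2.472, 1.57, 1.108]
contact_force: [1.5, 3.5, 0.3]
opening: 0.0157
```

```bash
python3 - <<'E'
from h import *
car()
E
```

```text
t 19.2 xc,yc 0.0797 -0.0004 z 0.2237 az-102.3 -0.47 F along,lat,z 3.15 -2.19 0.32 op 0.0157
```

Request:
move_arm([
  {"dp": [0, 0, 0.0003], "turn": [0, 0, 0]},
  {"dp": [0, 0, 0.0006], "turn": [0, 0, 0]},
  {"dp": [0, 0, 0.0006], "turn": [0, 0, 0]},
])

```text
time: 19.5
tool_pos: [0.5482, 0.1897, 0.2238]
tool_rot: [2.492, 1.569, 1.128]
contact_force: [0.0, 6.0, 0.0]
opening: 0.0159
```

```bash
python3 - <<'E'
from h import *
car()
E
```

```text
t 19.5 xc,yc 0.0795 -0.0006 z 0.2238 az-102.3 -0.47 F along,lat,z 5.87 -1.32 0.04 op 0.0159
```

Request:
move_arm([
  {"dp": [0, 0, 0.0003], "turn": [0, 0, 0]},
  {"dp": [0, 0, 0.0005], "turn": [0, 0, 0]},
  {"dp": [0, 0, 0.0005], "turn": [0, 0, 0]},
])

```text
time: 19.8
tool_pos: [0.5484, 0.1896, 0.2239]
tool_rot: [2.493, 1.568, 1.129]
contact_force: [0.4, 8.2, 1.3]
opening: 0.0154
```

```bash
python3 - <<'E'
from h import *
car()
E
```

```text
t 19.8 xc,yc 0.0793 -0.0008 z 0.2239 az-102.3 -0.46 F along,lat,z 7.96 -2.13 1.33 op 0.0154
```

Request:
move_arm([
  {"dp": [0, 0, 0.0002], "turn": [0, 0, 0]},
  {"dp": [0, 0, 0.0004], "turn": [0, 0, 0]},
  {"dp": [0, 0, 0.0004], "turn": [0, 0, 0]},
  {"dp": [0, 0, 0.0004], "turn": [0, 0, 0]},
  {"dp": [0, 0, 0.0004], "turn": [0, 0, 0]},
  {"dp": [0, 0, 0.0004], "turn": [0, 0, 0]},
])

```text
time: 20.4
tool_pos: [0.5485, 0.1895, 0.224]
tool_rot: [2.486, 1.568, 1.122]
contact_force: [0.1, 9.9, -0.0]
opening: 0.0161
```

```bash
python3 - <<'E'
from h import *
car()
E
```

```text
t 20.4 xc,yc 0.0792 -0.0009 z 0.224 az-102.3 -0.46 F along,lat,z 9.67 -2.23 -0.01 op 0.0161
```

Request:
move_arm([
  {"dp": [0, 0, -0.001], "turn": [0, 0, 0]},
  {"dp": [0, 0, -0.002], "turn": [0, 0, 0]},
  {"dp": [0, 0, -0.003], "turn": [0, 0, 0]},
  {"dp": [0, 0, -0.0035], "turn": [0, 0, 0]},
  {"dp": [0, 0, -0.0035], "turn": [0, 0, 0]},
  {"dp": [0, 0, -0.0035], "turn": [0, 0, 0]},
])

```text
time: 21.0
tool_pos: [0.5475, 0.1909, 0.2237]
tool_rot: [-0.408, 1.57, -1.772]
contact_force: [0.8, -1.1, 1.1]
opening: 0.0161
```

```bash
python3 - <<'E'
from h import *
car()
E
```

```text
t 21.0 xc,yc 0.0808 -0.0002 z 0.2237 az-102.3 -0.49 F along,lat,z -1.27 -0.52 1.12 op 0.0161
```

Request:
move_arm([
  {"dp": [0, 0, 0], "turn": [0, 0, 0]},
  {"dp": [0, 0, 0], "turn": [0, 0, 0]},
  {"dp": [0, 0, 0], "turn": [0, 0, 0]},
  {"dp": [0, 0, 0], "turn": [0, 0, 0]},
  {"dp": [0, 0, 0], "turn": [0, 0, 0]},
  {"dp": [0, 0, 0], "turn": [0, 0, 0]},
  {"dp": [0, 0, 0], "turn": [0, 0, 0]},
], hand=0.05)

```text
time: 21.7
tool_pos: [0.5475, 0.1914, 0.2237]
tool_rot: [0.255, 1.571, -1.109]
contact_force: [0.1, -0.3, 0.2]
opening: 0.0502
```

```bash
python3 - <<'E'
from h import *
car()
E
```

```text
t 21.7 xc,yc 0.0813 -0.0003 z 0.2237 az-102.3 -0.47 F along,lat,z -0.32 -0.04 0.21 op 0.0502
```

Lift straight up and look.

Request:
move_arm([
  {"dp": [-0.01, 0, 0], "turn": [0, 0, 0]},
  {"dp": [-0.03, 0, 0], "turn": [0, 0, 0]},
  {"dp": [-0.06, 0, 0], "turn": [0, 0, 0]},
  {"dp": [-0.09, 0, 0], "turn": [0, 0, 0]},
  {"dp": [-0.12, 0, 0], "turn": [0, 0, 0]},
  {"dp": [-0.15, 0, 0], "turn": [0, 0, 0]},
  {"dp": [-0.15, -0.03, 0], "turn": [0, 0, 0]},
  {"dp": [-0.15, -0.07, 0], "turn": [0, 0, 0]},
  {"dp": [-0.15, -0.1, 0], "turn": [0, 0, 0]},
  {"dp": [-0.15, -0.1, 0], "turn": [0, 0, 0]},
])

```text
time: 22.7
tool_pos: [0.4468, 0.1706, 0.3757]
tool_rot: [1.546, 1.569, 0.182]
contact_force: [0.6, 0.2, 0.2]
opening: 0.0501
```

```bash
python3 - <<'E'
from h import *
st(); snap(14,("wrist","scene"))
p=np.load("scene14.npz")["p"];q=np.load("scene0.npz")["p"]
f=lambda a:cv2.resize(a[150:205,240:345],None,fx=7,fy=5,interpolation=cv2.INTER_CUBIC)[:,:,::-1]
cv2.imwrite("pics/scene14b.png",np.vstack([f(p),f(q)]))
E
```

```text
t 22.7 p [0.4468 0.1706 0.3757] zaz -78.14 x [ 1.9e-03  3.0e-04 -1.0e+00] F [0.61 0.19 0.21] op 0.0501 q6 [0.2  1.57]
```

View pics/scene14b.png

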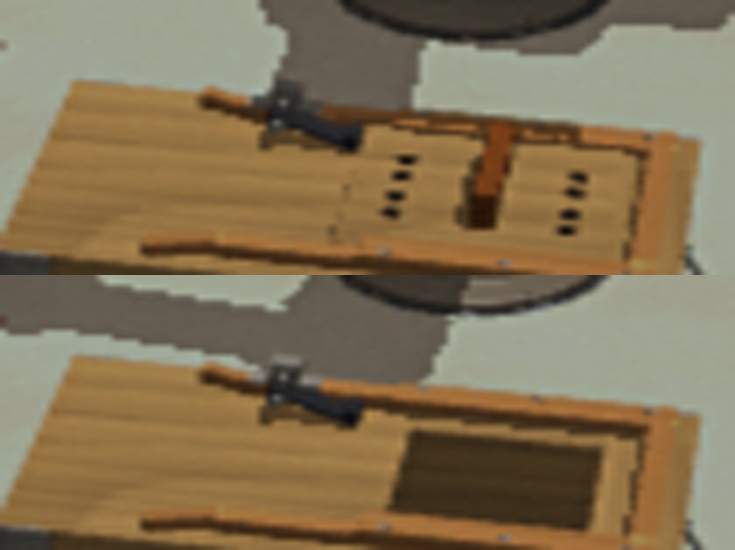

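View pics/wrist14.png

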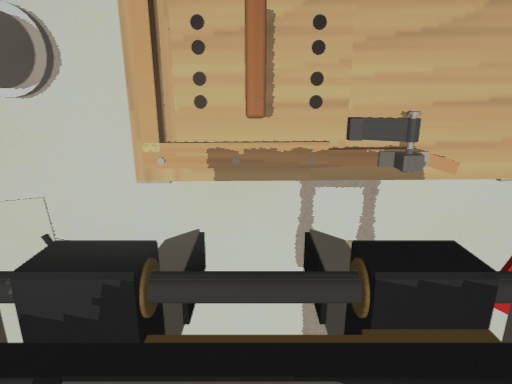

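```bash
python3 - <<'E'
from h import *
I=np.load("wrist14.npz");P=cloud(I,I["d"])
print("catch tip",np.median(P[122:134,350:358].reshape(-1,3),0).round(4),"pin end",np.median(P[122:134,405:412].reshape(-1,3),0).round(4))
print("hatch top z N,T",np.median(P[70:80,180:190,2]).round(4),np.median(P[70:80,330:340,2]).round(4))
print(robot.hand_in())
E
```

```text
catch tip [0.5113 0.092  0.2187] pin end [0.5214 0.0488 0.2305]
hatch top z N,T 0.2123 0.2121
the job is handed in; nothing more can be done
None
```

I shut the hatch in the carrier, pull-tested it against the catch, let go and handed the job in at about 23 s. No verdict is reported.

- **Closing:** I picked the hatch up by its bow handle and laid it flat ahead of the lead-ins. I slid it nose first along the runners and under the catch, with at most about 2.5 N along the runners. It met the stop gently at about 4.5 N.
- **Pull test:** I pulled back slowly. After about 4.5 mm of play the catch took the load, and I held about 9.7 N for 0.4 s without it giving way. I then eased the hatch to mid-play, opened the fingers and lifted clear.
- **Last checks:** The hatch lies level, with its top at 0.212 m at both nose and tail. The tail sits just in front of the catch tip, and the robot is clear, reading less than 1 N at the wrist. In the scene picture the catch hangs exactly where it hung at the start.
- **Disagreements:**
    - The top and wrist cameras differed by about 3.5 mm on the carrier's sideways position. I went by the wrist view, and the clearance in the runners confirmed it.
    - The frame's offset along x read +6 mm from the flare but −1 mm from the stop. The stop contact agreed with −1 mm.
- **Not measured:** I never measured the catch angle directly. I judged it from the pictures and from the pull.

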